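# Dress two edges of a post shoe and mount it with its packing rings

### The arm

A 7-joint arm with a two-finger parallel gripper is mounted at the origin on the work surface. World frame = base frame: x ahead of the robot, y to its left, z up, the work surface at z = 0. Lengths are in m, angles in degrees, forces in N, time in s.
With the tool pointing down it reaches from about 0.425 to 0.875 m from the base axis. Payload 4.7 kg.
Tool frame: the origin (TCP) lies midway between the tips of the shut fingers; the grasp point (between the pads) lies 19 mm behind it; z points along the fingers, y is the direction in which the jaws open and shut (so a half turn about z gives the same grasp; the last joint's range is limited). The gripper opens to 87 mm and grips with 3 to 60 N. Pads are 19 mm wide; open, the fingers measure 117 mm over their backs; the gripper's body (75 mm by 190 mm) begins 51 mm behind the grasp point.
Start: joints at [-70.525, 18.392, -4.016, 83.108, 1.295, 78.541, -3.26], TCP at [0.208, 0.616, 0.223] pointing down, gripper open.
Joint ranges: [-163.93, 163.93], [-17.29, 119.83], [-79.2, 71.16], [3.27, 140.29], [-89.18, 269.18], [5.43, 117.66], [-154.24, 154.24]. Speed limits (degrees/s): [147.25, 147.25, 180, 180, 180, 180, 180].

### API

Orientations are given as [roll, pitch, yaw] about the fixed x, y, z axes, in that order (R = Rz(yaw) Ry(pitch) Rx(roll)).
In Python, from cell import env gives the robot as it stands. The module is installed in compiled form; this text tells all that it offers.
- The arm moves only by the tool servo_tool, never from a script. Its argument "plan" is a list of rows, each a list of 3 entries, a list of its own where there are three numbers: the opening, from 0 (shut) to 1 (fully open), then the shift along the tool's x, y, z in cm, then the turn, a rotation vector about the tool's x, y, z in degrees. A call has 1 to 20 rows; each row shifts and turns the pose as measured when the row begins, along the tool's axes as they then stand; what a row does not reach is not made up. A row lasts 1/12 s, in which the tool goes at most 41.7 mm and 7.16 degrees, less where a joint would pass 70% of its speed; a pose out of reach is approached as far as the arm can. A call is refused whole if a number of a shift passes 4.17 or a number of a turn 7.16, either way. A call with a gripper value outside its range is refused whole. The fingers move at their own pace and stop on an object; "force" is the grip in N (left out, the last holds). Time passes only in rows, so rows that do not move let the fingers close. It gives the time, the measured TCP pose, the force and the opening at its end, in the units of the state.
- env.get_obs(): the state, without advancing time (a new reading comes with each control period).
- env.read_camera(name): name is "side" or "top"; returns a dict with "image" (400x640x3 uint8, blue, green, red), "fx", "fy", "cx", "cy" (pixels), "rvec" (rotation vector, rad) and "tvec" (3), from world to camera coordinates, as OpenCV has them. Camera axes: x right, y down, z forward; pixel columns grow to the right and rows downward; lengths in m; the calibration is good to about 2 mm. A picture is of the moment at which its call begins. There is no depth.
- env.sign_off(): hands the job in, once; it reports no verdict.
The state is a dict: "time_s": time; "qpos": joint angles; "joint_velocities": joint speeds; "effort": joint torques, N m; "tool_pos": TCP position; "tool_rot": TCP orientation; "force": force on the tool from outside, world axes, zero at the start; "wrist_torque": the same for the moment, N m; "grip_width": finger opening in m.
Only numpy, scipy, OpenCV 4.12 (cv2) and the standard library are available. Lean on these libraries where they do the work, as an engineer would, in place of code of your own. Each camera call takes 0.05 s, during which the arm holds its last target. There are 200 camera calls.

### The job

Dress the post shoe's red-striped edge on the spring-backed file: lay the edge flat against the bar, press the bar back a few millimetres and slide the edge along it in one stroke until the middle of the edge has gone from the blue mark to the yellow mark; then turn the shoe and dress its green-striped edge in the same way. Then fit the shoe over the blue post, turned so that its holes go down over all four studs and the plate lies flat on the concrete pad, and stack every packing ring on the bench down the post onto the shoe's tube, the largest at the bottom and each next smaller one on top, all fully home and flat. Leave the clamp, jigsaw, bottle and screwdriver where they are.

Things in the scene. Friction and masses are not known exactly. Their poses are not given: they have to be found in the camera images.
- shoe_center (a point): Aluminium post shoe, 0.45-0.7 kg: plate 110x110x8 mm, four 15 mm holes at x, y = +-38 mm; square tube on its middle, 40 mm outside, 32 mm inside (open right through), rim 53 mm above the underside. Origin: on the tube axis, 26.5 mm above the underside. z up, x to the red-striped edge, y to the green. Grip the tube about 10 mm below its rim, as the post comes up through it.
- edge_red (a point): Middle of the shoe plate's red-striped edge (the vertical edge face, 55 mm from the shoe's axis along its x, 4 mm above the underside). Axes as the shoe's.
- edge_green (a point): Middle of the shoe plate's green-striped edge (55 mm from the shoe's axis along its y, 4 mm above the underside), next to the red one. Axes as the shoe's.
- file_face (a point): Middle of the file's working face (moves with the bar). Dark upright bar 150 long, 12 thick, 2 to 32 mm above the bench, sprung, on a grey bent bracket fixed to the bench. The face looks along its -x, towards the robot; y along the bar, z up. Marks on top: blue at y = -40 mm, yellow at y = +40 mm. The bench before the face is clear, so a plate held just above it meets the bar.
- file (a joint): How far the file bar is pushed back along its +x against its springs, in m: 0 free, stop at 0.012. It takes 2 N to start and 0.4 N per mm more.
- pad_seat (a point): Centre of the top of the fixed concrete pad (130x130, top 20 mm above the bench), x, y along its sides, z up. Here rises the blue post: 28 mm diameter, 87 mm tall, top 5 mm tapered to 20 mm. Four brass studs at x, y = +-38 mm: 10 mm diameter, 23 mm tall, last 5 mm pointed. The shoe fits in any quarter turn; seated, its tube rim is 53 mm above the pad, with 34 mm of post above it.
- ring64_center (a point): Centre (half-way up) of the dark grey steel packing ring: 64 mm outside, 32 mm bore, 11 mm thick, lying flat; z is its axis (either face may be up). 40 to 170 g. May be absent from the bench.
- ring52_center (a point): Centre (half-way up) of the red packing ring: 52 mm outside, 32 mm bore, 11 mm thick, lying flat; z is its axis (either face may be up). 40 to 170 g. May be absent from the bench.
- ring40_center (a point): Centre (half-way up) of the blue packing ring: 40 mm outside, 32 mm bore, 11 mm thick, lying flat; z is its axis (either face may be up). 40 to 170 g. May be absent from the bench.
- clamp: Bystander: yellow bar clamp lying on the bench, 170 x 75 x 28 mm.
- jigsaw: Bystander: blue and black jigsaw standing on its sole, 150 x 70 x 140 mm.
- flask: Bystander: bottle with a blue cap, 66 mm in diameter, 200 mm tall; origin under its middle.
- driver: Bystander: screwdriver with an orange handle, lying, about 200 mm long.

How it is judged:
By the outcome, as a careful person would: the job done as asked, in the order asked, and still so for the second after the job is handed in, with the robot touching nothing.
Of ring64, ring52, ring40 only 2 to 3 are there at a start; the rules pass over those that are not, and their reading is None.
At some moment in a run one of shoe, ring64, ring52, ring40 may be knocked a few centimetres aside while the robot is not near it.
Once in a run the grip may slacken for a moment while it holds something.
It also fails if it takes over 210 s, if anything falls off the work surface, if the arm or the gripper's body presses on something with over 40 N, if the wrist force passes 120 N, or if a joint passes its speed limit or range.

## Working session

There is one attempt and no reset: what is moved stays moved. The work goes in short steps, Python scripts to look and compute and a tool call to move; the robot and the scene stay as the last step left them, time stands still between calls to the robot, and variables do not carry over. Pictures are saved under pics/ and viewed, about 12 in all and at most 16, crops included, and the job is handed in when it is done.

Besides the shell and the picture viewer there is one more tool, called after ">>>" as name(argument=value, ...), one argument or row to a line, values as JSON. servo_tool: Moves the arm, as the interface text tells. Its arguments: {"type":"object","properties":{"plan":{"type":"array"},"force":{"type":"number"}},"required":["plan"]}

```bash
mkdir -p pics
cat > h.py <<'E'
import numpy as np, cv2
from cell import env
from scipy.spatial.transform import Rotation as R
def cam(n):
    c=env.read_camera(n); c['R']=cv2.Rodrigues(np.array(c['rvec'],float))[0]; c['t']=np.array(c['tvec'],float).ravel(); return c
def ray(c,u,v,z):
    d=c['R'].T@np.array([(u-c['cx'])/c['fx'],(v-c['cy'])/c['fy'],1]); o=-c['R'].T@c['t']
    return o+d*(z-o[2])/d[2]
def proj(c,p):
    q=c['R']@np.array(p,float)+c['t']; return np.array([c['fx']*q[0]/q[2]+c['cx'],c['fy']*q[1]/q[2]+c['cy']])
def st():
    o=env.get_obs(); print({k:np.round(o[k],4).tolist() for k in o if k in('time_s','qpos','tool_pos','tool_rot','force','grip_width')}); return o
E
python3 - <<'E'
from h import *
st()
for n in('top','side'):
    c=cam(n); cv2.imwrite(f'pics/{n}0.png',cv2.resize(c['image'],(800,500),interpolation=cv2.INTER_CUBIC)); cv2.imwrite(f'{n}0_raw.png',c['image'])
    print(n,c['fx'],c['cx'],c['cy'],-c['R'].T@c['t'],c['R'].round(3).tolist())
E
```

```text
{'time_s': 0.0, 'qpos': [-70.5258, 18.4394, -4.0171, 83.1737, 1.2944, 78.5402, -3.2607], 'tool_pos': [0.2079, 0.6153, 0.2215], 'tool_rot': [-179.8919, 0.0046, 161.3362], 'force': [-0.3684, 0.3995, -0.1987], 'grip_width': 0.0866}
top 421.56083694410455 315.340200001155 192.4447046185041 [0.34518611 0.00955263 1.51989862] [[-0.026, -1.0, -0.005], [-0.986, 0.027, -0.164], [0.164, 0.001, -0.987]]
side 518.0148887401871 312.46485650217295 192.15554671168013 [0.3621229  1.22496422 1.14800098] [[-0.983, -0.185, -0.007], [-0.116, 0.643, -0.757], [0.144, -0.743, -0.653]]
```

View pics/top0.png

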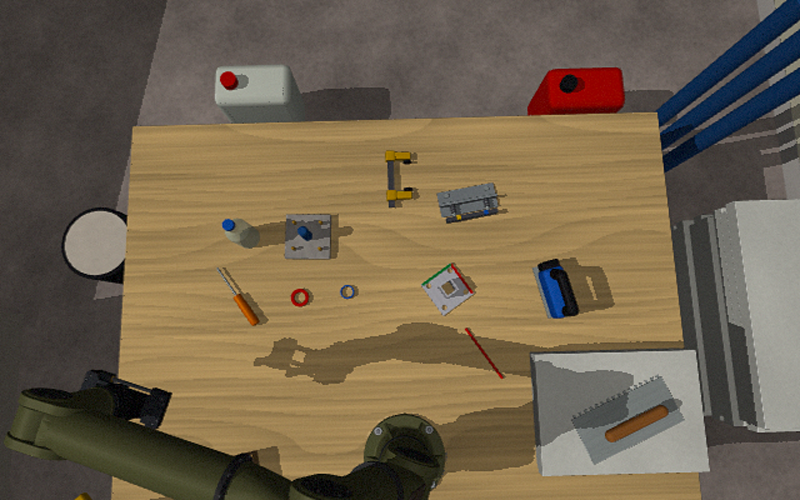

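View pics/side0.png

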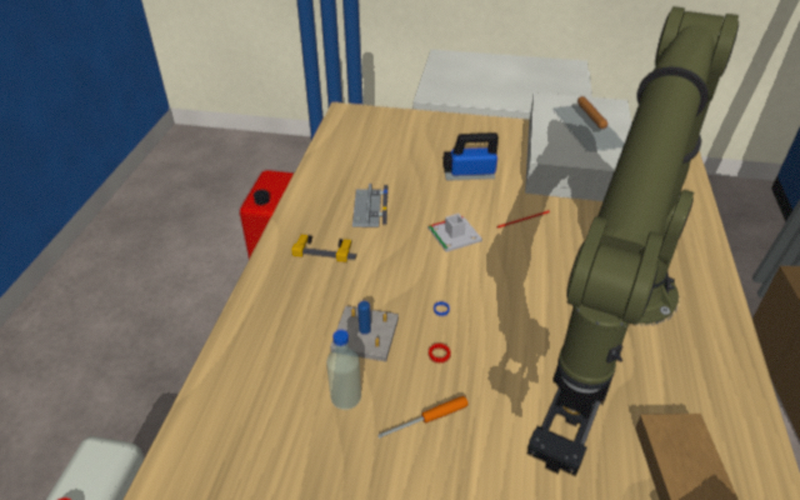

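The pictures show the red ring at about (300,297), the blue ring at (348,291), the shoe at (447,289), the pad at (308,237) and the file at (470,202) in the upscaled top view. I'll crop in on these to measure them and look for a dark ring.

Run:
```python
import cv2,numpy as np
t=cv2.imread('top0_raw.png'); s=cv2.imread('side0_raw.png')
a=cv2.resize(t[130:260,320:420],None,fx=4,fy=4,interpolation=cv2.INTER_CUBIC)
b=cv2.resize(t[160:260,215:300],None,fx=4,fy=4,interpolation=cv2.INTER_CUBIC)
o=np.zeros((520,750,3),np.uint8); o[:520,:400]=a; o[:400,400:740]=b
cv2.imwrite('pics/ctop.png',o)
cv2.imwrite('pics/cside.png',cv2.resize(s[135:295,260:400],None,fx=3.75,fy=3.75,interpolation=cv2.INTER_CUBIC))
```

```text
(no output)
```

View pics/ctop.png

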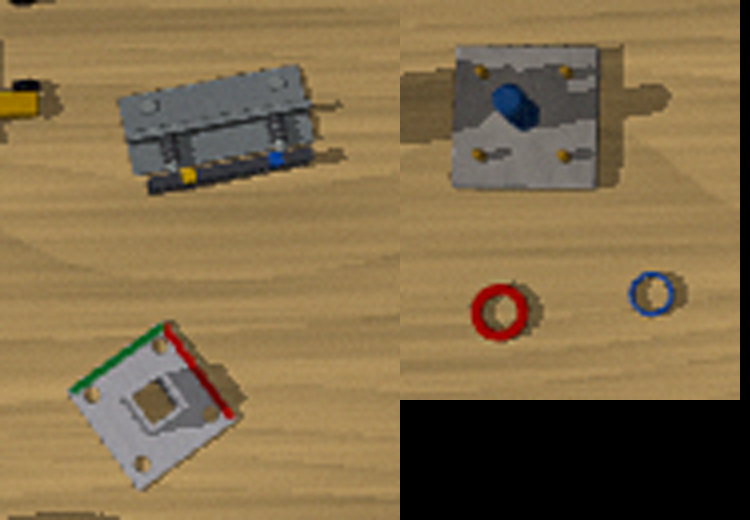

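View pics/cside.png

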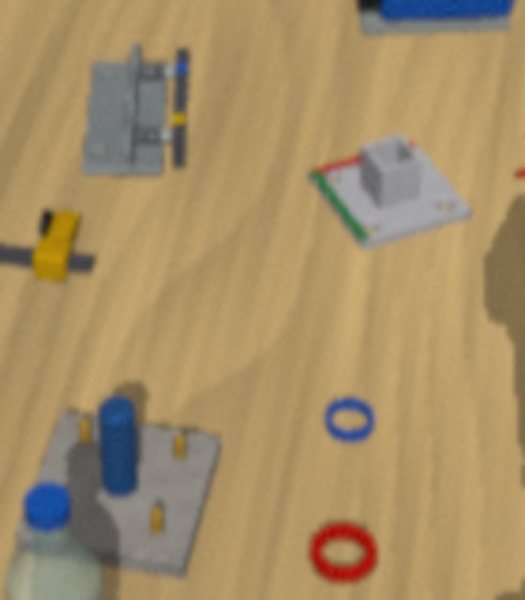

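```bash
cat > m.py <<'E'
from h import *
from scipy.spatial.transform import Rotation as R
def cal(n):
    return cam(n)
def masks(img):
    h=cv2.cvtColor(img,cv2.COLOR_BGR2HSV); H,S,V=cv2.split(h)
    return dict(red=((H<8)|(H>172))&(S>180)&(V>70), green=(H>55)&(H<85)&(S>120), blue=(H>100)&(H<125)&(S>130)&(V>50), yellow=(H>18)&(H<32)&(S>225)&(V>120))
def blobs(c,k,zs,amin=6):
    m=masks(c['image'])[k].astype(np.uint8)
    n,l,s,ce=cv2.connectedComponentsWithStats(m)
    for i in range(1,n):
        if s[i,4]>=amin: print(k,ce[i].round(1),s[i].tolist(),[ray(c,*ce[i],z).round(4)[:2].tolist() for z in zs])
E
python3 - <<'E'
from m import *
t=cam('top'); s=cam('side')
f=lambda u,v,ox,oy,k:((u+.5)/k-.5+ox,(v+.5)/k-.5+oy)
for n,c in(('top',t),('side',s)):
    print(n)
    for k in('red','green','blue','yellow'): blobs(c,k,[0.0055,0.008,0.032],5)
for p in [(168,322),(235,415),(140,490),(70,390)]: print('shoe',ray(t,*f(*p,320,130,4),.008))
for p in [(152,372),(188,410),(155,432),(120,402)]: print('rim',ray(t,*f(*p,320,130,4),.053))
for p in [(457,45),(598,45),(597,187),(452,187)]: print('pad',ray(t,*f(p[0]-400,p[1],215,160,4),.020))
for p in [(482,72),(566,72),(479,154),(565,155)]: print('stud',ray(t,*f(p[0]-400,p[1],215,160,4),.043))
for p in [(507,95)]: print('post top',ray(t,*f(p[0]-400,p[1],215,160,4),.107))
for p in [(147,181),(312,149)]: print('bar far/left, top',ray(t,*f(*p,320,130,4),.032))
for p in [(150,194),(313,163)]: print('bar near bottom',ray(t,*f(*p,320,130,4),.002), ray(t,*f(*p,320,130,4),.032))
S=lambda u,v:f(u,v,260,135,3.75)
for p in [(312,177),(366,244),(470,211)]: print('S shoe',ray(s,*S(*p),.008))
for p in [(68,412),(220,438),(184,573)]: print('S pad',ray(s,*S(*p),.02))
print('S post',ray(s,*S(117,405),.107)); 
for p in [(181,68),(179,119)]:print('S marks',ray(s,*S(*p),.032))
for p in [(188,50),(184,167)]:print('S near bot',ray(s,*S(*p),.002))
print('bottle cap',ray(t,228/1.25,225/1.25,.2),ray(s,341/1.25,337/1.25,.2))
print('jig',ray(t,555/1.25,300/1.25,.1))
E
```

```text
top
red [463.4  73.7] [422, 54, 78, 38, 2318] [[1.0395, -0.5653], [1.0384, -0.5644], [1.0274, -0.5553]]
red [181.9  63.1] [176, 57, 13, 15, 123] [[1.1142, 0.5104], [1.1129, 0.5095], [1.1007, 0.5016]]
red [369.1 222.6] [361, 211, 18, 24, 53] [[0.4811, -0.1795], [0.4809, -0.1792], [0.4787, -0.1762]]
red [239.3 237.7] [233, 231, 14, 14, 100] [[0.4396, 0.2874], [0.4395, 0.287], [0.438, 0.2826]]
red [387.2 282.6] [372, 262, 30, 41, 91] [[0.2685, -0.2328], [0.2686, -0.2324], [0.2698, -0.2286]]
green [348.8 219.4] [338, 211, 22, 17, 45] [[0.4949, -0.1069], [0.4946, -0.1067], [0.4922, -0.1049]]
blue [585.8  45.7] [525, 0, 115, 100, 2006] [[1.1404, -1.0452], [1.1391, -1.0434], [1.1265, -1.0267]]
blue [593.6  65.8] [528, 24, 112, 84, 1723] [[1.0573, -1.064], [1.0561, -1.0623], [1.0448, -1.0453]]
blue [600.1  87.8] [556, 54, 84, 66, 1452] [[0.9681, -1.0767], [0.967, -1.0749], [0.9572, -1.0577]]
blue [388.4 169.4] [387, 168, 4, 4, 15] [[0.6748, -0.2594], [0.6742, -0.259], [0.669, -0.2547]]
blue [182.2 179.7] [178, 175, 9, 10, 69] [[0.657, 0.4975], [0.6565, 0.4967], [0.6516, 0.489]]
blue [241.6 1
[... 3246 characters left out ...]
near bottom [ 0.6709125  -0.29463767  0.002     ] [ 0.66447479 -0.28862561  0.032     ]
S shoe [ 0.52109955 -0.14340296  0.008     ]
S shoe [ 0.46113739 -0.06009355  0.008     ]
S shoe [ 0.37456134 -0.12109228  0.008     ]
S pad [0.66905686 0.19562115 0.02      ]
S pad [0.54508373 0.20150313 0.02      ]
S pad [0.54742818 0.33775078 0.02      ]
S post [0.61147994 0.2616686  0.107     ]
S marks [ 0.66526791 -0.25533019  0.032     ]
S marks [ 0.65180699 -0.17661868  0.032     ]
S near bot [ 0.67230971 -0.32606143  0.002     ]
S near bot [ 0.64107538 -0.14397926  0.002     ]
bottle cap [0.6159746  0.43429783 0.2       ] [0.6124623  0.44197685 0.2       ]
jig [ 0.40770471 -0.41521379  0.1       ]
```

```bash
cat > p.py <<'E'
from h import *
import math
def plan(wps,g,vmax=3.6,wmax=6.5):
    "wps: list of (x,y,z,yaw[,n]); prints rows from the present pose"
    o=env.get_obs(); p=np.array(o['tool_pos']); r=R.from_euler('xyz',o['tool_rot'],degrees=True)
    print('from',p.round(4),np.round(o['tool_rot'],2),'t',o['time_s']); rows=[]
    for w in wps:
        q=np.array(w[:3]); rq=R.from_euler('xyz',[180,0,w[3]],degrees=True)
        rv=(r.inv()*rq).as_rotvec(degrees=True)
        n=w[4] if len(w)>4 else max(1,math.ceil(np.linalg.norm(q-p)*100/vmax),math.ceil(np.linalg.norm(rv)/wmax))
        for i in range(n):
            ri=r*R.from_rotvec(rv*i/n,degrees=True)
            d=ri.inv().apply((q-p)/n*100)
            rows.append([g,[round(float(x),2)+0. for x in d],[round(float(x),2)+0. for x in rv/n]])
        p,r=q,rq
    print(len(rows)); print(str(rows).replace(' ',''))
E
python3 -c "
from p import *
plan([(.40,.38,.25,150),(.50,.1,.25,135),(.45,-.135,.2,123.5)],1)"
```

```text
from [0.2079 0.6155 0.2219] [-179.94    0.    161.34] t 0.2
25
[[1,[-2.86,-1.8,-0.31],[-0.01,0.0,1.26]],[1,[-2.9,-1.73,-0.31],[-0.01,0.0,1.26]],[1,[-2.94,-1.67,-0.31],[-0.01,0.0,1.26]],[1,[-2.97,-1.6,-0.31],[-0.01,0.0,1.26]],[1,[-3.01,-1.54,-0.31],[-0.01,0.0,1.26]],[1,[-3.04,-1.47,-0.31],[-0.01,0.0,1.26]],[1,[-3.07,-1.4,-0.31],[-0.01,0.0,1.26]],[1,[-3.1,-1.34,-0.31],[-0.01,0.0,1.26]],[1,[-3.13,-1.27,-0.31],[-0.01,0.0,1.26]],[1,[-2.52,-2.14,0.0],[0.0,0.0,1.67]],[1,[-2.58,-2.06,0.0],[0.0,0.0,1.67]],[1,[-2.64,-1.99,0.0],[0.0,0.0,1.67]],[1,[-2.69,-1.91,0.0],[0.0,0.0,1.67]],[1,[-2.75,-1.83,0.0],[0.0,0.0,1.67]],[1,[-2.8,-1.75,0.0],[0.0,0.0,1.67]],[1,[-2.85,-1.67,0.0],[0.0,0.0,1.67]],[1,[-2.9,-1.59,0.0],[0.0,0.0,1.67]],[1,[-2.94,-1.5,0.0],[0.0,0.0,1.67]],[1,[-1.87,-2.88,0.71],[0.0,0.0,1.64]],[1,[-1.95,-2.82,0.71],[0.0,0.0,1.64]],[1,[-2.03,-2.77,0.71],[0.0,0.0,1.64]],[1,[-2.11,-2.71,0.71],[0.0,0.0,1.64]],[1,[-2.19,-2.65,0.71],[0.0,0.0,1.64]],[1,[-2.26,-2.58,0.71],[0.0,0.0,1.64]],[1,[-2.33,-2.52,0.71],[0.0,0.0,1.64]]]
```

>>> servo_tool(
  plan=[
    [1,[-2.9,-1.8,-0.3],[0,0,1.3]],
    [1,[-2.9,-1.7,-0.3],[0,0,1.3]],
    [1,[-2.9,-1.7,-0.3],[0,0,1.3]],
    [1,[-3,-1.6,-0.3],[0,0,1.3]],
    [1,[-3,-1.5,-0.3],[0,0,1.3]],
    [1,[-3,-1.5,-0.3],[0,0,1.3]],
    [1,[-3.1,-1.4,-0.3],[0,0,1.3]],
    [1,[-3.1,-1.3,-0.3],[0,0,1.3]],
    [1,[-3.1,-1.3,-0.3],[0,0,1.3]],
    [1,[-2.5,-2.1,0],[0,0,1.7]],
    [1,[-2.6,-2.1,0],[0,0,1.7]],
    [1,[-2.6,-2,0],[0,0,1.7]],
    [1,[-2.7,-1.9,0],[0,0,1.7]],
    [1,[-2.8,-1.8,0],[0,0,1.7]],
    [1,[-2.8,-1.8,0],[0,0,1.7]],
    [1,[-2.9,-1.7,0],[0,0,1.7]],
    [1,[-2.9,-1.6,0],[0,0,1.7]],
    [1,[-2.9,-1.5,0],[0,0,1.7]],
  ],
)

```text
time_s: 1.7
tool_pos: [0.5, 0.0805, 0.2445]
tool_rot: [-179.8, -0.3, 134.1]
force: [0.1, -0.2, -0.0]
grip_width: 0.0872
```

```bash
python3 -c "
from p import *
plan([(.45,-.135,.15,123.5),(.45,-.135,.08,123.5)],1)"
```

```text
from [0.5    0.0805 0.2445] [-179.76   -0.25  134.06] t 1.7
9
[[1,[-1.72,-2.65,1.35],[-0.04,-0.03,1.51]],[1,[-1.79,-2.6,1.35],[-0.04,-0.03,1.51]],[1,[-1.86,-2.56,1.35],[-0.04,-0.03,1.51]],[1,[-1.92,-2.51,1.35],[-0.04,-0.03,1.51]],[1,[-1.99,-2.46,1.35],[-0.04,-0.03,1.51]],[1,[-2.05,-2.4,1.35],[-0.04,-0.03,1.51]],[1,[-2.11,-2.35,1.35],[-0.04,-0.03,1.51]],[1,[0.0,0.0,3.5],[0.0,0.0,0.0]],[1,[0.0,0.0,3.5],[0.0,0.0,0.0]]]
```

>>> servo_tool(
  plan=[
    [1,[-1.7,-2.7,1.4],[0,0,1.5]],
    [1,[-1.8,-2.6,1.4],[0,0,1.5]],
    [1,[-1.9,-2.6,1.4],[0,0,1.5]],
    [1,[-1.9,-2.5,1.4],[0,0,1.5]],
    [1,[-2,-2.5,1.4],[0,0,1.5]],
    [1,[-2.1,-2.4,1.4],[0,0,1.5]],
    [1,[-2.1,-2.3,1.4],[0,0,1.5]],
    [1,[0,0,3],[0,0,0]],
    [1,[0,0,3],[0,0,0]],
    [1,[0,0,0],[0,0,0]],
  ],
)

```text
time_s: 2.53
tool_pos: [0.447, -0.1564, 0.0835]
tool_rot: [179.7, 0.2, 122.0]
force: [-1.3, 0.8, -0.4]
grip_width: 0.0873
```

```bash
python3 -c "
from p import *
plan([(.45,-.135,.025,123.5)],1)
c=cam('top');cv2.imwrite('pics/t1.png',cv2.resize(c['image'][150:270,220:420],None,fx=4,fy=4,interpolation=cv2.INTER_CUBIC))"
```

```text
from [ 0.447  -0.1564  0.0835] [1.7968e+02 1.7000e-01 1.2198e+02] t 2.5333
2
[[1,[0.84,0.68,2.93],[0.16,0.09,-0.76]],[1,[0.82,0.69,2.93],[0.16,0.09,-0.76]]]
```

View pics/t1.png

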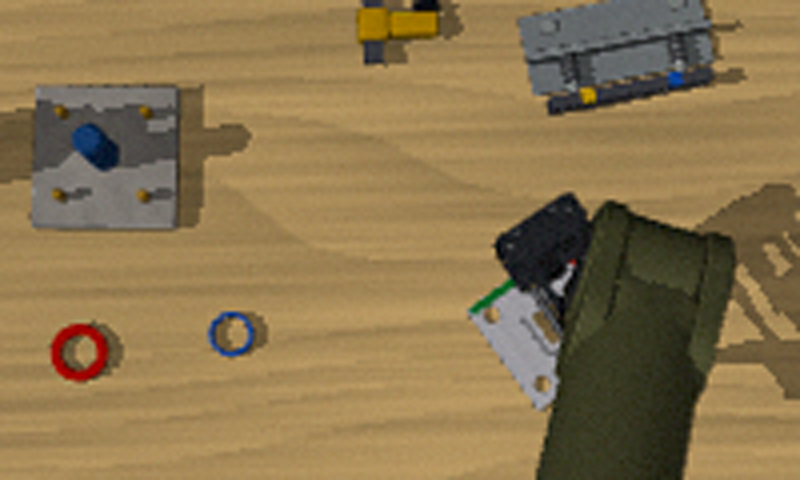

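The shoe hasn't moved, with its green edge at about (490,297). The tool overshot by about 2 cm, so I'll correct that and then descend.

>>> servo_tool(
  plan=[
    [1,[0.9,0.7,0],[0.2,0.1,-0.8]],
    [1,[0.8,0.7,0],[0.1,0.1,-0.8]],
    [1,[0,0,0],[0,0,0]],
    [1,[0,0,0],[0,0,0]],
  ],
)

```text
time_s: 2.92
tool_pos: [0.4554, -0.1305, 0.0909]
tool_rot: [179.6, 0.2, 124.0]
force: [-0.5, 0.0, 0.1]
grip_width: 0.0867
```

```bash
python3 -c "
from p import *
plan([(.45,-.135,.025,123.5)],1)"
```

```text
from [ 0.4554 -0.1305  0.0909] [179.57   0.23 123.98] t 2.9167
2
[[1,[-0.02,-0.37,3.29],[0.21,0.12,0.24]],[1,[-0.03,-0.36,3.29],[0.21,0.12,0.24]]]
```

>>> servo_tool(
  plan=[
    [1,[0,-0.4,2],[0.2,0.1,0.2]],
    [1,[0,-0.3,2],[0.2,0.1,0.2]],
    [1,[0,0,1.5],[0,0,0]],
    [1,[0,0,0.7],[0,0,0]],
    [1,[0,0,0.2],[0,0,0]],
    [1,[0,0,0],[0,0,0]],
  ],
)

```text
time_s: 3.42
tool_pos: [0.4584, -0.1304, 0.032]
tool_rot: [179.2, 0.5, 124.2]
force: [-0.0, 0.4, -0.0]
grip_width: 0.0871
```

```bash
python3 -c "
from p import *
plan([(.45,-.135,.025,123.5)],1)"
```

```text
from [ 0.4584 -0.1304  0.032 ] [179.2    0.45 124.17] t 3.4167
1
[[1,[0.1,-0.96,0.68],[0.8,0.45,0.67]]]
```

>>> servo_tool(
  plan=[
    [1,[0.1,-1,0.7],[0.8,0.4,0.7]],
    [1,[0,0,0],[0,0,0]],
  ],
)

```text
time_s: 3.58
tool_pos: [0.4504, -0.1354, 0.0259]
tool_rot: [179.9, 0.1, 123.5]
force: [-1.5, -0.3, -0.3]
grip_width: 0.0871
```

```bash
python3 -c "
from p import *
plan([(.45,-.135,.025,123.5)],1)
o=env.get_obs(); print(np.round(o['joint_velocities'],3),np.round(o['qpos'],2))"
```

```text
from [ 0.4504 -0.1354  0.0259] [1.7995e+02 1.0000e-01 1.2348e+02] t 3.5833
1
[[1,[0.05,-0.01,0.09],[0.05,0.1,-0.02]]]
[-0.89  -1.335 -0.717 -2.589 -0.609 -0.159 -0.224] [-21.45   9.02  37.33 121.3   -6.94  51.6   53.34]
```

>>> servo_tool(
  plan=[
    [0.4,[0,0,0.1],[0,0,0]],
    [0.2,[0,0,0],[0,0,0]],
    [0.2,[0,0,0],[0,0,0]],
    [0.2,[0,0,0],[0,0,0]],
    [0.2,[0,0,0],[0,0,0]],
    [0.2,[0,0,0],[0,0,0]],
  ],
  force=15,
)

```text
time_s: 4.08
tool_pos: [0.4518, -0.136, 0.0267]
tool_rot: [179.8, 0.2, 123.4]
force: [0.3, 0.0, -0.6]
grip_width: 0.0548
```

```bash
python3 -c "
from p import *
plan([(.45,-.135,.025,33.5)],1)
c=cam('side');cv2.imwrite('pics/s1.png',cv2.resize(c['image'][130:250,270:400],None,fx=4,fy=4,interpolation=cv2.INTER_CUBIC))"
```

```text
from [ 0.4518 -0.136   0.0267] [179.77   0.2  123.42] t 4.0833
14
[[1,[0.01,-0.01,0.01],[0.02,0.0,6.42]],[1,[0.01,-0.01,0.01],[0.02,0.0,6.42]],[1,[0.01,-0.01,0.01],[0.02,0.0,6.42]],[1,[0.01,-0.01,0.01],[0.02,0.0,6.42]],[1,[0.01,-0.01,0.01],[0.02,0.0,6.42]],[1,[0.01,-0.01,0.01],[0.02,0.0,6.42]],[1,[0.01,-0.01,0.01],[0.02,0.0,6.42]],[1,[0.0,-0.01,0.01],[0.02,0.0,6.42]],[1,[0.0,-0.01,0.01],[0.02,0.0,6.42]],[1,[0.0,-0.02,0.01],[0.02,0.0,6.42]],[1,[0.0,-0.02,0.01],[0.02,0.0,6.42]],[1,[0.0,-0.01,0.01],[0.02,0.0,6.42]],[1,[0.0,-0.01,0.01],[0.02,0.0,6.42]],[1,[-0.01,-0.01,0.01],[0.02,0.0,6.42]]]
```

View pics/s1.png

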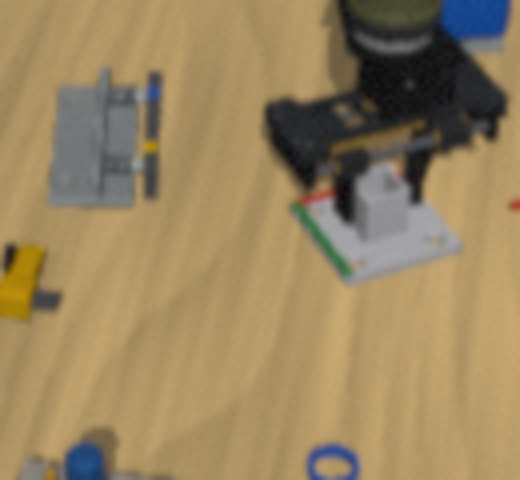

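The fingers straddle the tube at about (380,200), and it is still closing. I'll finish closing and watch the force.

>>> servo_tool(
  plan=[
    [0.2,[0,0,0],[0,0,0]],
    [0.2,[0,0,0],[0,0,0]],
    [0.2,[0,0,0],[0,0,0]],
    [0.2,[0,0,0],[0,0,0]],
    [0.2,[0,0,0],[0,0,0]],
  ],
)

```text
time_s: 4.55
tool_pos: [0.4522, -0.1359, 0.0268]
tool_rot: [179.7, 0.2, 123.4]
force: [-0.2, 0.7, 0.5]
grip_width: 0.04
```

>>> servo_tool(
  plan=[
    [1,[0,0,0],[0,0,0]],
    [1,[0,0,0],[0,0,0]],
    [1,[0,0,0],[0,0,0]],
    [1,[0,0,0],[0,0,0]],
    [1,[0,0,0],[0,0,0]],
    [1,[0,0,0],[0,0,0]],
    [1,[0,0,0],[0,0,0]],
  ],
)

```text
time_s: 5.13
tool_pos: [0.4519, -0.1359, 0.0267]
tool_rot: [179.8, 0.2, 123.4]
force: [-0.4, -0.2, 1.3]
grip_width: 0.0788
```

```bash
python3 -c "
from p import *
plan([(.4518,-.136,.025,33.5)],1)"
```

```text
from [ 0.4519 -0.1359  0.0267] [179.77   0.2  123.44] t 5.1333
14
[[1,[0.0,0.0,0.01],[0.02,0.0,6.42]],[1,[0.0,0.0,0.01],[0.02,0.0,6.42]],[1,[0.0,0.0,0.01],[0.02,0.0,6.42]],[1,[0.0,0.0,0.01],[0.02,0.0,6.42]],[1,[0.0,0.0,0.01],[0.02,0.0,6.42]],[1,[0.0,0.0,0.01],[0.02,0.0,6.42]],[1,[0.0,0.0,0.01],[0.02,0.0,6.42]],[1,[0.0,0.0,0.01],[0.02,0.0,6.42]],[1,[0.0,0.0,0.01],[0.02,0.0,6.42]],[1,[0.0,0.0,0.01],[0.02,0.0,6.42]],[1,[0.0,0.0,0.01],[0.02,0.0,6.42]],[1,[0.0,0.0,0.01],[0.02,0.0,6.42]],[1,[0.0,0.0,0.01],[0.02,0.0,6.42]],[1,[0.0,0.0,0.01],[0.02,0.0,6.42]]]
```

>>> servo_tool(
  plan=[
    [1,[0,0,0],[0,0,4]],
    [1,[0,0,0],[0,0,6.4]],
    [1,[0,0,0],[0,0,6.4]],
    [1,[0,0,0],[0,0,6.4]],
    [1,[0,0,0],[0,0,6.4]],
    [1,[0,0,0],[0,0,6.4]],
    [1,[0,0,0],[0,0,6.4]],
    [1,[0,0,0],[0,0,6.4]],
    [1,[0,0,0],[0,0,6.4]],
    [1,[0,0,0],[0,0,6.4]],
    [1,[0,0,0],[0,0,6.4]],
    [1,[0,0,0],[0,0,6.4]],
    [1,[0,0,0],[0,0,6.4]],
    [1,[0,0,0],[0,0,4]],
    [1,[0,0,0],[0,0,2]],
    [1,[0,0,0],[0,0,1]],
    [1,[0,0,0],[0,0,0]],
  ],
)

```text
time_s: 6.55
tool_pos: [0.4519, -0.1357, 0.0269]
tool_rot: [179.8, -0.3, 31.2]
force: [-0.1, 0.5, 0.0]
grip_width: 0.0869
```

```bash
python3 -c "
from p import *
plan([(.452,-.136,.025,33.5)],1)"
```

```text
from [ 0.4519 -0.1357  0.0269] [179.83  -0.27  31.15] t 6.55
1
[[1,[0.0,0.03,0.19],[0.18,-0.26,-2.35]]]
```

>>> servo_tool(
  plan=[
    [1,[0,0,0.2],[0.2,-0.3,-2.3]],
    [0.4,[0,0,0],[0,0,0]],
    [0.2,[0,0,0],[0,0,0]],
    [0.2,[0,0,0],[0,0,0]],
    [0.2,[0,0,0],[0,0,0]],
    [0.2,[0,0,0],[0,0,0]],
    [0.2,[0,0,0],[0,0,0]],
    [0.2,[0,0,0],[0,0,0]],
    [0.2,[0,0,0],[0,0,0]],
    [0.2,[0,0,0],[0,0,0]],
    [0.2,[0,0,0],[0,0,0]],
    [0.2,[0,0,0],[0,0,0]],
  ],
  force=15,
)

```text
time_s: 7.55
tool_pos: [0.4521, -0.1361, 0.0252]
tool_rot: [180.0, -0.0, 33.5]
force: [0.5, -0.9, -0.4]
grip_width: 0.0401
```

>>> servo_tool(
  plan=[
    [0.2,[0,0,0],[0,0,0]],
    [0.2,[0,0,0],[0,0,0]],
    [0.2,[0,0,-0.3],[0,0,0]],
    [0.2,[0,0,-0.3],[0,0,0]],
    [0.2,[0,0,-0.1],[0,0,0]],
    [0.2,[0,0,0],[0,0,0]],
  ],
  force=50,
)

```text
time_s: 8.05
tool_pos: [0.4491, -0.1353, 0.0309]
tool_rot: [-179.8, 0.2, 33.5]
force: [0.6, 0.2, -5.9]
grip_width: 0.0396
```

```bash
python3 -c "
from p import *
plan([(.50,-.265,.034,99.3)],.2,vmax=2)"
```

```text
from [ 0.4491 -0.1353  0.0309] [-179.81    0.22   33.52] t 8.05
11
[[0.2,[-0.27,1.24,-0.03],[-0.03,0.01,-5.98]],[0.2,[-0.39,1.2,-0.03],[-0.03,0.01,-5.98]],[0.2,[-0.52,1.16,-0.03],[-0.03,0.01,-5.98]],[0.2,[-0.63,1.1,-0.03],[-0.03,0.01,-5.98]],[0.2,[-0.75,1.02,-0.03],[-0.03,0.01,-5.98]],[0.2,[-0.85,0.94,-0.03],[-0.03,0.01,-5.98]],[0.2,[-0.94,0.85,-0.03],[-0.03,0.01,-5.98]],[0.2,[-1.02,0.75,-0.03],[-0.03,0.01,-5.98]],[0.2,[-1.1,0.63,-0.03],[-0.03,0.01,-5.98]],[0.2,[-1.16,0.52,-0.03],[-0.03,0.01,-5.98]],[0.2,[-1.2,0.39,-0.03],[-0.03,0.01,-5.98]]]
```

```bash
cat >> p.py <<'E'
FM=np.array([.654,-.216]); FY=9.3
def F(x,y):
    a=np.radians(FY); return FM+np.array([np.cos(a)*x-np.sin(a)*y,np.sin(a)*x+np.cos(a)*y])
def Finv(p):
    a=np.radians(FY); d=np.array(p[:2])-FM; return np.array([np.cos(a)*d[0]+np.sin(a)*d[1],-np.sin(a)*d[0]+np.cos(a)*d[1]])
E
python3 -c "
from p import *
p=F(-.080,-.048);print(p)
plan([(.50,-.20,.065,70),(*p,.05,99.3)],.2,vmax=2)"
```

```text
[ 0.58280853 -0.27629738]
from [ 0.4491 -0.1353  0.0309] [-179.81    0.22   33.52] t 8.05
12
[[0.2,[0.11,1.37,-0.57],[-0.04,0.03,-6.08]],[0.2,[-0.04,1.37,-0.57],[-0.04,0.03,-6.08]],[0.2,[-0.18,1.36,-0.57],[-0.04,0.03,-6.08]],[0.2,[-0.32,1.33,-0.57],[-0.04,0.03,-6.08]],[0.2,[-0.46,1.29,-0.57],[-0.04,0.03,-6.08]],[0.2,[-0.6,1.24,-0.57],[-0.04,0.03,-6.08]],[0.2,[-0.72,1.73,0.25],[0.0,0.0,-4.88]],[0.2,[-0.87,1.66,0.25],[0.0,0.0,-4.88]],[0.2,[-1.01,1.58,0.25],[0.0,0.0,-4.88]],[0.2,[-1.14,1.49,0.25],[0.0,0.0,-4.88]],[0.2,[-1.26,1.39,0.25],[0.0,0.0,-4.88]],[0.2,[-1.37,1.28,0.25],[0.0,0.0,-4.88]]]
```

>>> servo_tool(
  plan=[
    [0.2,[0,0.5,-1.2],[0,0,-2]],
    [0.2,[0,1.4,-1.2],[0,0,-6]],
    [0.2,[-0.2,1.4,-0.6],[0,0,-6]],
    [0.2,[-0.3,1.3,-0.3],[0,0,-6]],
    [0.2,[-0.5,1.3,0],[0,0,-6]],
    [0.2,[-0.6,1.2,0],[0,0,-6]],
    [0.2,[-0.7,1.7,0],[0,0,-5]],
    [0.2,[-0.9,1.7,0],[0,0,-5]],
    [0.2,[-1,1.6,0],[0,0,-5]],
    [0.2,[-1.1,1.5,0],[0,0,-5]],
    [0.2,[-1.1,1.2,0],[0,0,-5]],
    [0.2,[-0.7,0.6,0],[0,0,-4]],
    [0.2,[-0.3,0.3,0],[0,0,-2]],
    [0.2,[0,0,0],[0,0,-1]],
    [0.2,[0,0,0],[0,0,0]],
  ],
)

```text
time_s: 9.3
tool_pos: [0.564, -0.2698, 0.0536]
tool_rot: [-178.8, -0.7, 101.2]
force: [0.0, -0.7, -4.3]
grip_width: 0.0396
```

```bash
python3 -c "
from p import *
p=F(-.080,-.048);st()
plan([(*p,.034,99.3)],.2,vmax=1.5)
for n in('top',):
  c=cam(n);cv2.imwrite('pics/t2.png',cv2.resize(c['image'][140:260,310:440],None,fx=4,fy=4,interpolation=cv2.INTER_CUBIC))"
```

```text
{'time_s': 9.3, 'qpos': [-5.5122, 27.3863, 36.3854, 97.2028, -17.6221, 62.7221, 47.5267], 'tool_pos': [0.564, -0.2698, 0.0536], 'tool_rot': [-178.7913, -0.6893, 101.1662], 'force': [0.0078, -0.665, -4.3306], 'grip_width': 0.0396}
from [ 0.564  -0.2698  0.0536] [-178.79   -0.69  101.17] t 9.3
2
[[0.2,[-0.51,0.88,0.95],[-0.61,-0.33,0.94]],[0.2,[-0.49,0.88,0.97],[-0.61,-0.33,0.94]]]
```

View pics/t2.png

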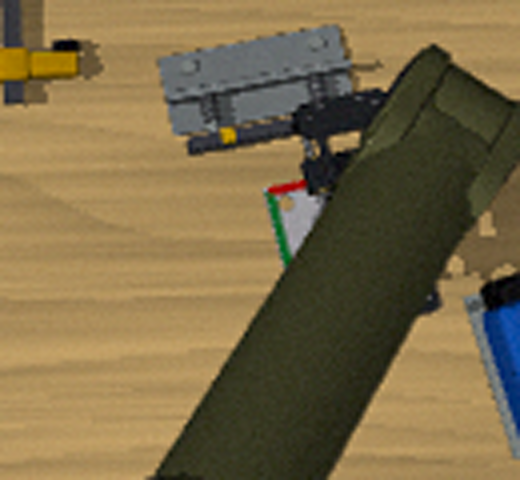

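The red edge at about (285,187) faces the bar. I'll lower it at the blue side.

>>> servo_tool(
  plan=[
    [0.2,[-0.3,0.6,0.6],[-0.6,-0.3,0.9]],
    [0.2,[-0.3,0.6,0.7],[-0.4,-0.2,0.6]],
    [0.2,[-0.2,0.3,0.4],[-0.2,-0.2,0.3]],
    [0.2,[-0.1,0.2,0.2],[0,0,0]],
    [0.2,[0,0,0],[0,0,0]],
    [0.2,[0,0,0],[0,0,0]],
  ],
)

```text
time_s: 9.85
tool_pos: [0.5826, -0.2726, 0.0308]
tool_rot: [-180.0, -0.1, 99.1]
force: [-1.2, -0.3, -4.7]
grip_width: 0.0397
```

```bash
python3 -c "
from p import *
p=F(-.070,-.048);o=st();print(Finv(o['tool_pos']))
plan([(*p,.034,99.3)],.2,vmax=1.5)
for n in('side',):
  c=cam(n);blobs=cv2.imwrite('pics/s2.png',cv2.resize(c['image'][120:220,250:400],None,fx=4,fy=4,interpolation=cv2.INTER_CUBIC))"
```

```text
{'time_s': 9.85, 'qpos': [-4.9443, 30.0253, 35.743, 96.613, -19.811, 59.8537, 46.3786], 'tool_pos': [0.5826, -0.2726, 0.0308], 'tool_rot': [-179.9839, -0.0697, 99.1234], 'force': [-1.2071, -0.2589, -4.748], 'grip_width': 0.0397}
[-0.07961412 -0.04427294]
from [ 0.5826 -0.2726  0.0308] [-1.7998e+02 -7.0000e-02  9.9120e+01] t 9.85
1
[[0.2,[-0.37,0.96,-0.32],[-0.02,-0.07,-0.18]]]
```

View pics/s2.png

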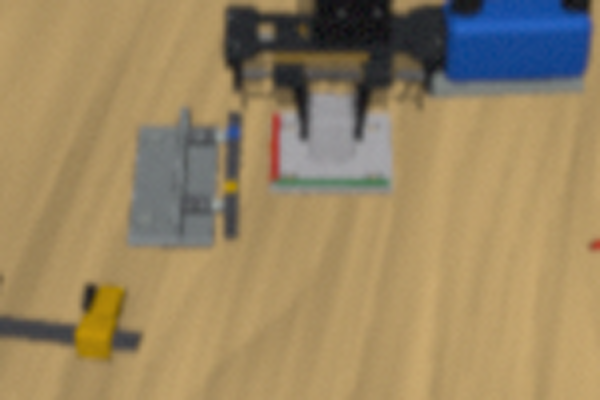

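```bash
cat > q.py <<'E'
from p import *
import m
def chk(n='side',zu=None):
    c=cam(n); o=env.get_obs(); zu=o['tool_pos'][2]-.0252 if zu is None else zu
    mm=m.masks(c['image'])
    out={}
    H=cv2.cvtColor(c['image'],cv2.COLOR_BGR2HSV)
    red=(((H[...,0]<10)|(H[...,0]>170))&(H[...,1]>110)).astype(np.uint8)
    grn=((H[...,0]>45)&(H[...,0]<90)&(H[...,1]>60)).astype(np.uint8)
    blu=((H[...,0]>100)&(H[...,0]<125)&(H[...,1]>110)).astype(np.uint8)
    yel=((H[...,0]>18)&(H[...,0]<32)&(H[...,1]>190)&(H[...,2]>100)).astype(np.uint8)
    for k,mk,z,cen in(('red',red,zu+.008,(.654-.02,-.216)),('green',grn,zu+.008,(.63,-.216)),('blue',blu,.032,(.668,-.255)),('yel',yel,.032,(.656,-.176))):
        nn,l,s,ce=cv2.connectedComponentsWithStats(mk)
        for i in range(1,nn):
            x=ray(c,*ce[i],z)
            if s[i,4]>3 and np.hypot(x[0]-cen[0],x[1]-cen[1])<(.12 if k in('red','green') else .02):
                x0=ray(c,s[i,0]+s[i,2]/2-.5,s[i,1]+s[i,3]/2-.5,z)
                print(n,k,s[i].tolist(),'cen',(Finv(x)*1000).round(1),'boxmid',(Finv(x0)*1000).round(1))
    print('TCP F',(Finv(o['tool_pos'])*1000).round(1),'z',o['tool_pos'][2],np.round(o['tool_rot'],2),'f',np.round(o['force'],1),'t',o['time_s'],o['grip_width'])
E
python3 -c "
from q import *
chk('side');chk('top')"
```

```text
side red [317, 148, 3, 17, 34] cen [-33.2 -43.3] boxmid [-31.7 -45.9]
side green [321, 165, 7, 1, 7] cen [-53.9   7.2] boxmid [-53.9   7.2]
side green [329, 165, 17, 1, 17] cen [-100.2    6.5] boxmid [-100.2    6.5]
side blue [307, 151, 3, 4, 7] cen [  5.  -41.8] boxmid [  4.5 -42.3]
TCP F [-79.6 -44.3] z 0.03107671942362453 [ 1.7999e+02 -6.0000e-02  9.9130e+01] f [-0.2 -0.2 -4.6] t 9.95 0.039349891755479316
top red [377, 180, 10, 4, 21] cen [-28.5 -10.1] boxmid [-27.3 -10.1]
top green [376, 183, 7, 20, 45] cen [-65.1   7.2] boxmid [-65.2   7.4]
top yel [365, 172, 4, 4, 14] cen [ 8.7 40. ] boxmid [ 8.7 40. ]
TCP F [-79.5 -44.5] z 0.03128861951833031 [ 1.7997e+02 -5.0000e-02  9.9120e+01] f [-0.5  0.8 -5.7] t 10.0 0.03956004327311836
```

>>> servo_tool(
  plan=[
    [0.2,[-0.3,0.5,-0.1],[0,0,-0.1]],
    [0.2,[-0.2,0.5,-0.1],[0,0,0]],
    [0.2,[-0.1,0.4,0],[0,0,0]],
    [0.2,[0,0.3,0],[0,0,0]],
    [0.2,[0,0.1,0],[0,0,0]],
    [0.2,[0,0,0],[0,0,0]],
  ],
)

```text
time_s: 10.5
tool_pos: [0.6046, -0.2768, 0.0349]
tool_rot: [179.8, 0.0, 99.2]
force: [0.1, -0.1, -5.3]
grip_width: 0.0396
```

```bash
python3 -c "
from q import *
chk('side')"
```

```text
side red [312, 146, 2, 17, 33] cen [-11.6 -51.2] boxmid [-11.5 -52.7]
side green [315, 162, 4, 2, 6] cen [-25.8  -1.1] boxmid [-27.   -2.1]
side green [333, 163, 7, 1, 7] cen [-96.7  -0.2] boxmid [-96.7  -0.2]
side blue [307, 151, 3, 4, 7] cen [  5.  -41.8] boxmid [  4.5 -42.3]
side yel [307, 166, 2, 2, 4] cen [ 3.7 40. ] boxmid [ 3.7 40. ]
TCP F [-58.7 -52. ] z 0.03489368075624326 [1.7983e+02 2.0000e-02 9.9220e+01] f [ 0.1  0.2 -4.4] t 10.55 0.03992697913891069
```

>>> servo_tool(
  plan=[
    [0.2,[0.1,0.2,0],[0.1,0,0]],
    [0.2,[0,0.2,0],[0,0,0]],
    [0.2,[0,0.1,0],[0,0,0]],
    [0.2,[0,0,0],[0,0,0]],
  ],
)

```text
time_s: 10.88
tool_pos: [0.6091, -0.2745, 0.0346]
tool_rot: [180.0, -0.0, 99.2]
force: [-0.1, 0.7, -5.9]
grip_width: 0.0395
```

```bash
python3 -c "
from q import *
chk('side')"
```

```text
side red [310, 146, 3, 17, 36] cen [ -6.5 -49.3] boxmid [ -6. -53.]
side green [312, 163, 27, 1, 27] cen [-57.4   0. ] boxmid [-57.4   0. ]
side blue [307, 152, 3, 3, 6] cen [  5.  -40.2] boxmid [  4.4 -39.2]
side yel [307, 166, 2, 2, 4] cen [ 3.7 40. ] boxmid [ 3.7 40. ]
TCP F [-53.9 -50.5] z 0.034577760158607695 [ 1.7999e+02 -2.0000e-02  9.9210e+01] f [ 0.4  0.2 -5.1] t 10.9333 0.039503266118807966
```

>>> servo_tool(
  plan=[
    [0.2,[0,0.2,0],[0,0,0]],
    [0.2,[0,0.1,0],[0,0,0]],
    [0.2,[0,0,0],[0,0,0]],
  ],
)

```text
time_s: 11.18
tool_pos: [0.6109, -0.2745, 0.0344]
tool_rot: [-179.9, -0.0, 99.2]
force: [-0.4, -1.2, -4.9]
grip_width: 0.0398
```

```bash
python3 -c "
from q import *
chk('side')"
```

```text
side red [310, 147, 3, 16, 34] cen [ -4.7 -52.4] boxmid [ -6.1 -50.3]
side green [312, 163, 27, 1, 27] cen [-57.4  -0.3] boxmid [-57.4  -0.3]
side blue [307, 152, 2, 3, 5] cen [  5.8 -40.4] boxmid [  6.2 -39.2]
side yel [307, 166, 2, 2, 4] cen [ 3.7 40. ] boxmid [ 3.7 40. ]
TCP F [-52.  -50.8] z 0.03436639363728495 [-1.7989e+02 -3.0000e-02  9.9190e+01] f [-0.5 -0.1 -4.9] t 11.2333 0.03964611820975302
```

>>> servo_tool(
  plan=[
    [0.2,[0,0.2,0],[0,0,0]],
    [0.2,[0,0.1,0],[0,0,0]],
    [0.2,[0,0,0],[0,0,0]],
  ],
)

```text
time_s: 11.48
tool_pos: [0.6121, -0.2745, 0.0341]
tool_rot: [-179.7, -0.1, 99.2]
force: [-2.5, 0.2, -3.7]
grip_width: 0.0396
```

```bash
python3 -c "
from q import *
chk('side')"
```

```text
side red [309, 147, 3, 16, 38] cen [ -3.5 -46.8] boxmid [ -2.4 -50.6]
side green [313, 163, 26, 1, 26] cen [-59.2  -0.7] boxmid [-59.2  -0.7]
side blue [307, 152, 2, 2, 4] cen [  6.3 -42.2] boxmid [  6.3 -42.2]
side yel [306, 166, 3, 2, 5] cen [ 6.2 39.4] boxmid [ 5.5 40. ]
TCP F [-50.8 -50.9] z 0.03406449944823257 [-1.7968e+02 -9.0000e-02  9.9160e+01] f [-3.1 -0.8 -4.2] t 11.5333 0.03963561501127073
```

>>> servo_tool(
  plan=[
    [0.2,[0,0.3,0],[-0.2,0,0]],
    [0.2,[0,0.3,0],[-0.1,0,0]],
    [0.2,[0,0.2,0],[0,0,0]],
    [0.2,[0,0.1,0],[0,0,0]],
  ],
)

```text
time_s: 11.87
tool_pos: [0.6184, -0.2736, 0.0335]
tool_rot: [-179.7, -0.2, 99.1]
force: [-4.9, -0.1, -2.9]
grip_width: 0.0397
```

```bash
python3 -c "
from q import *
chk('side')"
```

```text
side red [308, 147, 3, 16, 33] cen [  2.7 -54.4] boxmid [  1.3 -51.4]
side green [310, 163, 27, 1, 27] cen [-50.3  -1.3] boxmid [-50.3  -1.3]
side blue [305, 151, 2, 4, 6] cen [ 12.9 -42.1] boxmid [ 13.5 -42.1]
TCP F [-44.4 -51.2] z 0.03346724745201972 [-179.69   -0.18   99.14] f [-5.1 -0.3 -2.2] t 11.9167 0.0398347935548685
```

>>> servo_tool(
  plan=[
    [0.2,[0.2,0.03,0],[-0.2,0,0]],
    [0.2,[0.4,0.03,0],[-0.1,0,0]],
    [0.2,[0.5,0.03,0],[-0.1,0,0]],
    [0.2,[0.5,0.03,0],[0,0,0]],
  ],
)

```text
time_s: 12.25
tool_pos: [0.6147, -0.2657, 0.0331]
tool_rot: [-179.9, 0.4, 98.8]
force: [-3.2, -2.5, -3.8]
grip_width: 0.0394
```

```bash
python3 -c "
from q import *
chk('side')"
```

```text
side red [308, 148, 3, 17, 39] cen [  0.6 -40.5] boxmid [  1.  -42.9]
side green [311, 164, 3, 2, 5] cen [-11.8   6.8] boxmid [-11.1   7.4]
side green [324, 164, 13, 2, 15] cen [-76.9   8.5] boxmid [-75.3   6.4]
side blue [306, 152, 2, 3, 5] cen [ 10.2 -40.4] boxmid [  9.8 -39.1]
side yel [305, 166, 2, 2, 4] cen [10.7 40.1] boxmid [10.7 40.1]
TCP F [-46.8 -41.4] z 0.03295703511425016 [-179.92    0.35   98.82] f [-4.1 -2.  -4.5] t 12.3 0.03973511137592639
```

>>> servo_tool(
  plan=[
    [0.2,[0.6,0.08,0],[0,-0.2,-0.3]],
    [0.2,[0.6,0.08,0],[0,-0.1,-0.2]],
    [0.2,[0.6,0.08,0],[0,0,-0.1]],
    [0.2,[0.6,0.08,0],[0,0,-0.1]],
    [0.2,[0.6,0.08,0],[0,0,-0.1]],
    [0.2,[0.6,0.08,0],[0,0,-0.1]],
  ],
)

```text
time_s: 12.8
tool_pos: [0.6111, -0.2328, 0.0322]
tool_rot: [-179.8, 1.1, 99.4]
force: [-4.2, -3.3, -5.1]
grip_width: 0.0395
```

```bash
python3 -c "
from q import *
chk('side')"
```

```text
side red [307, 153, 3, 18, 37] cen [ 2.3 -8.8] boxmid [  3.7 -11.4]
side green [310, 170, 27, 2, 29] cen [-48.   42.3] boxmid [-50.6  39.8]
side blue [305, 151, 3, 3, 6] cen [ 12.4 -44.2] boxmid [ 11.8 -45.2]
side yel [305, 166, 3, 2, 5] cen [ 9.7 39.5] boxmid [ 9. 40.]
TCP F [-44.6  -7.6] z 0.03187458584153065 [-179.79    1.     99.47] f [-4.1 -2.4 -4.3] t 12.85 0.03973042436379215
```

>>> servo_tool(
  plan=[
    [0.2,[0.6,0.05,-0.03],[0,0.4,0.1]],
    [0.2,[0.6,0.05,-0.03],[-0.1,0.4,0.1]],
    [0.2,[0.6,0.05,-0.03],[-0.1,0.3,0]],
    [0.2,[0.6,0.05,-0.03],[0,0.3,0]],
    [0.2,[0.6,0.05,-0.03],[0,0.2,0]],
    [0.2,[0.6,0.05,-0.03],[0,0.2,0]],
  ],
)

```text
time_s: 13.35
tool_pos: [0.6052, -0.196, 0.0328]
tool_rot: [-179.7, -0.6, 99.1]
force: [-4.4, -2.7, -4.2]
grip_width: 0.0397
```

```bash
python3 -c "
from q import *
chk('side')"
```

```text
side red [307, 160, 3, 17, 39] cen [ 2.3 28.3] boxmid [ 2.5 27.4]
side green [310, 177, 27, 1, 27] cen [-50.9  77. ] boxmid [-50.9  77. ]
side blue [305, 152, 2, 2, 4] cen [ 13.5 -42.1] boxmid [ 13.5 -42.1]
side yel [305, 166, 2, 2, 4] cen [10.7 40.1] boxmid [10.7 40.1]
TCP F [-44.7  29.3] z 0.03269351812212089 [-179.69   -0.75   99.19] f [-5.  -2.1 -4.6] t 13.4 0.039503113030078946
```

>>> servo_tool(
  plan=[
    [0.2,[0.6,0.05,-0.03],[0,-0.2,0]],
    [0.2,[0.6,0.05,-0.03],[-0.1,-0.2,0]],
    [0.2,[0.6,0.05,-0.03],[-0.1,-0.2,0]],
    [0.2,[0.3,0.05,0],[0,0,0]],
    [0.2,[0,0.03,0],[0,0,0]],
  ],
)

```text
time_s: 13.82
tool_pos: [0.6016, -0.1731, 0.0332]
tool_rot: [-179.7, -0.0, 99.1]
force: [-4.4, -3.3, -4.0]
grip_width: 0.0395
```

```bash
python3 -c "
from q import *
chk('side')"
```

```text
side red [307, 163, 3, 18, 39] cen [ 2.6 45.9] boxmid [ 1.9 47.9]
side green [310, 181, 27, 1, 27] cen [-51.1  99.3] boxmid [-51.1  99.3]
side yel [305, 166, 2, 2, 4] cen [10.7 40.1] boxmid [10.7 40.1]
TCP F [-44.8  50.7] z 0.03315930653164052 [-1.7968e+02 -6.0000e-02  9.9060e+01] f [-4.7 -2.1 -4.5] t 13.8667 0.039684520216654307
```

>>> servo_tool(
  plan=[
    [0.2,[0,-0.8,0],[0,0,0]],
    [0.2,[0,-1.5,-0.2],[0,0,0]],
    [0.2,[0,-1.5,-0.3],[0,0,0]],
    [0.2,[0,-1,-0.2],[0,0,0]],
    [0.2,[0,-0.4,0],[0,0,0]],
    [0.2,[0,0,0],[0,0,0]],
  ],
)

```text
time_s: 14.37
tool_pos: [0.5555, -0.1738, 0.0425]
tool_rot: [179.3, -0.3, 99.3]
force: [0.2, -0.1, -5.4]
grip_width: 0.0396
```

```bash
python3 -c "
from q import *
o=st();print(Finv(o['tool_pos']))
p=F(-.100,-.047)
plan([(*p,.045,9.3)],.2,vmax=1.5)"
```

```text
{'time_s': 14.3667, 'qpos': [-15.6858, 21.6238, 36.6235, 105.7498, -15.8649, 57.1798, 36.9383], 'tool_pos': [0.5555, -0.1738, 0.0425], 'tool_rot': [179.3439, -0.3082, 99.3247], 'force': [0.219, -0.0615, -5.4059], 'grip_width': 0.0396}
[-0.09042241  0.05761585]
from [ 0.5555 -0.1738  0.0425] [179.34  -0.31  99.32] t 14.3667
14
[[0.2,[-0.75,-0.07,-0.02],[0.02,-0.05,6.43]],[0.2,[-0.75,0.02,-0.02],[0.02,-0.05,6.43]],[0.2,[-0.74,0.1,-0.02],[0.02,-0.05,6.43]],[0.2,[-0.73,0.18,-0.02],[0.02,-0.05,6.43]],[0.2,[-0.7,0.26,-0.02],[0.02,-0.05,6.43]],[0.2,[-0.67,0.34,-0.02],[0.02,-0.05,6.43]],[0.2,[-0.63,0.41,-0.02],[0.02,-0.05,6.43]],[0.2,[-0.58,0.48,-0.02],[0.02,-0.05,6.43]],[0.2,[-0.52,0.54,-0.02],[0.02,-0.05,6.43]],[0.2,[-0.46,0.6,-0.02],[0.02,-0.05,6.43]],[0.2,[-0.39,0.64,-0.02],[0.02,-0.05,6.43]],[0.2,[-0.31,0.68,-0.02],[0.02,-0.05,6.43]],[0.2,[-0.23,0.71,-0.02],[0.02,-0.05,6.43]],[0.2,[-0.15,0.73,-0.02],[0.02,-0.05,6.43]]]
```

>>> servo_tool(
  plan=[
    [0.2,[-0.5,-0.1,0],[0.3,-0.3,4]],
    [0.2,[-0.8,0,0],[0.3,0,6.4]],
    [0.2,[-0.8,0.1,0],[0,0,6.4]],
    [0.2,[-0.7,0.2,0],[0,0,6.4]],
    [0.2,[-0.7,0.3,0],[0,0,6.4]],
    [0.2,[-0.7,0.3,0],[0,0,6.4]],
    [0.2,[-0.6,0.4,0],[0,0,6.4]],
    [0.2,[-0.6,0.5,0],[0,0,6.4]],
    [0.2,[-0.5,0.5,0],[0,0,6.4]],
    [0.2,[-0.5,0.6,0],[0,0,6.4]],
    [0.2,[-0.4,0.6,0],[0,0,6.4]],
    [0.2,[-0.3,0.7,0],[0,0,6.4]],
    [0.2,[-0.2,0.6,0],[0,0,6.4]],
    [0.2,[-0.1,0.4,0],[0,0,4]],
    [0.2,[0,0.2,0],[0,0,2]],
    [0.2,[0,0.1,0],[0,0,0.5]],
    [0.2,[0,0,0],[0,0,0]],
  ],
)

```text
time_s: 15.78
tool_pos: [0.5913, -0.264, 0.0457]
tool_rot: [-180.0, -2.1, 8.9]
force: [0.1, -0.2, -6.3]
grip_width: 0.0396
```

```bash
python3 -c "
from q import *
chk('side'); chk('top')
p=F(-.080,-.049)
plan([(*p,.035,9.2)],.2,vmax=1.)"
```

```text
side green [315, 147, 2, 16, 29] cen [-22.9 -33.9] boxmid [-22.8 -35.3]
side blue [307, 152, 3, 3, 6] cen [  5.  -40.2] boxmid [  4.4 -39.2]
side yel [306, 166, 3, 2, 5] cen [ 4.8 39.4] boxmid [ 5.5 40. ]
TCP F [-69.5 -36.8] z 0.045695197038936056 [-179.97   -2.09    8.98] f [ 0.3  0.9 -5. ] t 15.8333 0.03939216931589163
top green [376, 177, 10, 4, 17] cen [-16.9  -3.4] boxmid [-18.2  -6.2]
top blue [387, 168, 4, 4, 15] cen [  8.6 -40.6] boxmid [  8.1 -40.9]
top yel [365, 172, 4, 4, 13] cen [ 9.6 39.4] boxmid [ 8.7 40. ]
TCP F [-69.8 -36.7] z 0.045702445929032456 [-179.96   -2.07    8.98] f [-0.4  0.2 -5.9] t 15.8833 0.03949298160492925
from [ 0.5911 -0.2635  0.0457] [-179.96   -2.07    8.98] t 15.8833
2
[[0.2,[-0.53,0.62,0.52],[-0.02,-1.03,-0.11]],[0.2,[-0.52,0.62,0.53],[-0.02,-1.03,-0.11]]]
```

>>> servo_tool(
  plan=[
    [0.2,[0,0.4,0.3],[0,-0.8,-0.1]],
    [0.2,[0,0.5,0.3],[0,-0.8,-0.1]],
    [0.2,[0,0.3,0.3],[0,-0.3,0]],
    [0.2,[0,0.2,0.1],[0,-0.1,0]],
    [0.2,[0,0,0],[0,0,0]],
  ],
)

```text
time_s: 16.3
tool_pos: [0.5951, -0.277, 0.0344]
tool_rot: [-179.9, 0.1, 9.5]
force: [-0.4, 0.2, -5.1]
grip_width: 0.0397
```

```bash
python3 -c "
from q import *
chk('side')
p=F(-.056,-.049)
plan([(*p,.034,9.2)],.2,vmax=.4)"
```

```text
side green [315, 148, 2, 15, 29] cen [-22.5 -48.9] boxmid [-22.5 -47.4]
side blue [307, 152, 3, 3, 6] cen [  5.  -40.2] boxmid [  4.4 -39.2]
side yel [307, 166, 2, 2, 4] cen [ 3.7 40. ] boxmid [ 3.7 40. ]
TCP F [-68.1 -50.5] z 0.03440149707971131 [-1.7988e+02  6.0000e-02  9.4500e+00] f [ 0.6  0.  -5.3] t 16.35 0.03938744037103617
from [ 0.5949 -0.2768  0.0344] [-1.7988e+02  6.0000e-02  9.4500e+00] t 16.35
4
[[0.2,[0.3,-0.04,0.01],[-0.03,0.01,0.06]],[0.2,[0.3,-0.04,0.01],[-0.03,0.01,0.06]],[0.2,[0.3,-0.04,0.01],[-0.03,0.01,0.06]],[0.2,[0.3,-0.04,0.01],[-0.03,0.01,0.06]]]
```

>>> servo_tool(
  plan=[
    [0.2,[0.3,0,0],[0,0,0.2]],
    [0.2,[0.4,0,0],[0,0,0.1]],
    [0.2,[0.3,0,0],[0,0,0]],
    [0.2,[0.2,0,0],[0,0,0]],
    [0.2,[0.1,0,0],[0,0,0]],
    [0.2,[0,0,0],[0,0,0]],
  ],
)

```text
time_s: 16.85
tool_pos: [0.6095, -0.2741, 0.0346]
tool_rot: [-179.9, 0.0, 9.1]
force: [-0.6, 0.5, -5.2]
grip_width: 0.0395
```

```bash
python3 -c "
from q import *
chk('side')"
```

```text
side green [310, 148, 3, 15, 40] cen [ -5.8 -49.2] boxmid [ -6.2 -47. ]
side blue [307, 152, 3, 3, 8] cen [  3.9 -40. ] boxmid [  4.4 -39.2]
side yel [306, 166, 3, 2, 4] cen [ 5.5 38.6] boxmid [ 5.5 40. ]
TCP F [-53.4 -50.1] z 0.034553151282862564 [-1.7985e+02  2.0000e-02  9.1300e+00] f [-0.3  0.  -4.8] t 16.9 0.039654226117272304
```

Just before contact. Now press.

>>> servo_tool(
  plan=[
    [0.2,[0.3,0,0],[0,0,0]],
    [0.2,[0.3,0,0],[0,0,0]],
    [0.2,[0.2,0,0],[0,0,0]],
    [0.2,[0.15,0,0],[0,0,0]],
    [0.2,[0.05,0,0],[0,0,0]],
  ],
)

```text
time_s: 17.32
tool_pos: [0.6151, -0.2736, 0.0341]
tool_rot: [-179.7, 0.5, 9.1]
force: [-3.0, 0.1, -2.5]
grip_width: 0.0398
```

```bash
python3 -c "
from q import *
chk('side')"
```

```text
side green [308, 148, 4, 16, 40] cen [  0.2 -43.1] boxmid [ -0.8 -44.4]
side blue [306, 151, 3, 4, 8] cen [  8.1 -42.2] boxmid [  8.1 -42.2]
side yel [305, 166, 3, 2, 4] cen [ 9.  38.6] boxmid [ 9. 40.]
TCP F [-47.7 -50.6] z 0.03411678843621002 [-179.73    0.5     9.08] f [-3.4  0.5 -2.9] t 17.3667 0.039546393252087905
```

>>> servo_tool(
  plan=[
    [0.2,[0.2,0.0,0],[-0.1,0.2,0]],
    [0.2,[0.15,-0.2,0],[-0.1,0.2,-0.1]],
    [0.2,[0.08,-0.5,0],[0,0.1,0]],
    [0.2,[0.08,-0.6,0],[0,0,0]],
    [0.2,[0.08,-0.6,0],[0,0,0]],
  ],
)

```text
time_s: 17.78
tool_pos: [0.6141, -0.2613, 0.0337]
tool_rot: [179.5, 0.2, 8.8]
force: [-3.5, -3.6, -4.2]
grip_width: 0.0401
```

```bash
python3 -c "
from q import *
chk('side')"
```

```text
side green [308, 149, 3, 17, 42] cen [  0.7 -33.8] boxmid [  0.8 -36.2]
side blue [306, 151, 3, 4, 8] cen [  8.9 -41.4] boxmid [  8.1 -42.2]
side yel [305, 166, 2, 2, 4] cen [10.7 40.1] boxmid [10.7 40.1]
TCP F [-46.3 -36.5] z 0.033453625351639725 [179.61   0.27   8.86] f [-4.4 -0.7 -4.7] t 17.8333 0.039793007208997706
```

>>> servo_tool(
  plan=[
    [0.2,[0.06,-0.6,-0.02],[0.2,0.1,-0.2]],
    [0.2,[0.06,-0.6,-0.02],[0.2,0.1,-0.2]],
    [0.2,[0.06,-0.6,-0.02],[0.1,0,-0.1]],
    [0.2,[0.06,-0.6,-0.02],[0.1,0,-0.1]],
    [0.2,[0.06,-0.6,-0.02],[0.1,0,-0.1]],
    [0.2,[0.06,-0.6,-0.02],[0.1,0,-0.1]],
  ],
)

```text
time_s: 18.33
tool_pos: [0.6092, -0.2264, 0.0343]
tool_rot: [-179.9, 0.2, 9.4]
force: [-4.1, -3.5, -5.4]
grip_width: 0.0395
```

```bash
python3 -c "
from q import *
chk('side')"
```

```text
side green [307, 155, 4, 17, 36] cen [1.8 0.1] boxmid [1.6 0.3]
side blue [305, 151, 3, 4, 9] cen [ 11.3 -41.1] boxmid [ 11.7 -42.2]
side yel [305, 166, 3, 2, 5] cen [ 9.7 39.5] boxmid [ 9. 40.]
TCP F [-45.5  -1.3] z 0.034119434215369546 [-179.84    0.21    9.48] f [-4.8 -1.1 -4.8] t 18.3833 0.03966597884650802
```

>>> servo_tool(
  plan=[
    [0.2,[0.05,-0.6,0],[-0.1,0.1,0.1]],
    [0.2,[0.05,-0.6,0],[0,0,0.1]],
    [0.2,[0.05,-0.6,0],[0,0,0]],
    [0.2,[0.05,-0.6,0],[0,0,0]],
    [0.2,[0.05,-0.6,0],[0,0,0]],
    [0.2,[0.05,-0.6,0],[0,0,0]],
    [0.2,[0.05,-0.6,0],[0,0,0]],
    [0.2,[0.05,-0.4,0],[0,0,0]],
  ],
)

```text
time_s: 19.05
tool_pos: [0.6022, -0.1799, 0.034]
tool_rot: [179.8, 0.3, 9.0]
force: [-4.6, -1.9, -5.1]
grip_width: 0.0393
```

```bash
python3 -c "
from q import *
chk('side')"
```

```text
side green [307, 163, 3, 17, 42] cen [ 1.9 46.5] boxmid [ 2.  45.9]
side blue [305, 152, 3, 3, 7] cen [ 11.6 -40.9] boxmid [ 11.6 -39.1]
side yel [305, 166, 2, 2, 4] cen [10.7 40.1] boxmid [10.7 40.1]
TCP F [-45.1  45.1] z 0.033862514712216886 [179.84   0.33   9.07] f [-4.1 -1.8 -4.8] t 19.1 0.03957384501279892
```

>>> servo_tool(
  plan=[
    [0.2,[0.05,-0.5,0],[0,0.1,0]],
    [0.2,[0.05,-0.2,0],[0,0.1,0]],
    [0.2,[0,0,0],[0,0,0]],
    [0.2,[-0.8,0,0],[0,0,0]],
    [0.2,[-1.5,0,-0.3],[0,0,0]],
    [0.2,[-1.5,0,-1],[0,0,0]],
    [0.2,[-0.8,0,-2],[0,0,0]],
    [0.2,[-0.3,0,-2.5],[0,0,0]],
    [0.2,[0,0,-2.5],[0,0,0]],
    [0.2,[0,0,-2],[0,0,0]],
    [0.2,[0,0,-1],[0,0,0]],
    [0.2,[0,0,0],[0,0,0]],
  ],
)

```text
time_s: 20.1
tool_pos: [0.5585, -0.1683, 0.1528]
tool_rot: [-179.4, -1.3, 9.3]
force: [0.3, -0.3, -5.0]
grip_width: 0.0395
```

```bash
python3 -c "
from q import *
o=st();chk('side',.12)
plan([(.60,.20,.18,88.2)],.2,vmax=3)"
```

```text
{'time_s': 20.1, 'qpos': [-37.045, 20.579, 63.1126, 100.7092, -20.78, 70.1018, -49.0942], 'tool_pos': [0.5585, -0.1683, 0.1528], 'tool_rot': [-179.4161, -1.3188, 9.2901], 'force': [0.3351, -0.3291, -4.9514], 'grip_width': 0.0395}
side red [322, 137, 4, 1, 4] cen [-51.2  -2.4] boxmid [-51.2  -2.4]
side green [319, 139, 2, 16, 32] cen [-38.2  53.4] boxmid [-38.2  53.4]
side blue [307, 152, 2, 3, 5] cen [  5.8 -40.4] boxmid [  6.2 -39.2]
TCP F [-86.7  62.8] z 0.15187102759509652 [-179.4    -1.27    9.31] f [ 0.6  0.5 -4.6] t 20.15 0.03997469487434205
from [ 0.5583 -0.168   0.1519] [-179.4    -1.27    9.31] t 20.15
13
[[0.2,[0.78,-2.74,-0.17],[0.03,-0.11,-6.07]],[0.2,[1.06,-2.65,-0.17],[0.03,-0.11,-6.07]],[0.2,[1.34,-2.52,-0.17],[0.03,-0.11,-6.07]],[0.2,[1.6,-2.36,-0.17],[0.03,-0.11,-6.07]],[0.2,[1.84,-2.18,-0.18],[0.03,-0.11,-6.07]],[0.2,[2.06,-1.98,-0.18],[0.03,-0.11,-6.07]],[0.2,[2.25,-1.75,-0.18],[0.03,-0.11,-6.07]],[0.2,[2.43,-1.5,-0.19],[0.03,-0.11,-6.07]],[0.2,[2.57,-1.23,-0.19],[0.03,-0.11,-6.07]],[0.2,[2.69,-0.96,-0.19],[0.03,-0.11,-6.07]],[0.2,[2.77,-0.67,-0.2],[0.03,-0.11,-6.07]],[0.2,[2.83,-0.37,-0.21],[0.03,-0.11,-6.07]],[0.2,[2.85,-0.07,-0.21],[0.03,-0.11,-6.07]]]
```

>>> servo_tool(
  plan=[
    [0.2,[0.4,-1.4,-0.2],[0.2,-0.5,-3]],
    [0.2,[0.9,-2.7,-0.2],[0,-0.4,-6]],
    [0.2,[1.2,-2.6,-0.2],[0,-0.2,-6]],
    [0.2,[1.5,-2.4,-0.2],[0,-0.1,-6]],
    [0.2,[1.7,-2.3,-0.2],[0,0,-6]],
    [0.2,[1.9,-2.1,-0.2],[0,0,-6]],
    [0.2,[2.1,-1.9,-0.2],[0,0,-6]],
    [0.2,[2.3,-1.6,-0.2],[0,0,-6]],
    [0.2,[2.5,-1.4,-0.1],[0,0,-6]],
    [0.2,[2.6,-1.1,0],[0,0,-6]],
    [0.2,[2.5,-0.8,0],[0,0,-6]],
    [0.2,[2,-0.4,0],[0,0,-6]],
    [0.2,[1.5,-0.2,0],[0,0,-5]],
    [0.2,[0.8,0,0],[0,0,-3]],
    [0.2,[0.4,0,0],[0,0,-1.5]],
    [0.2,[0,0,0],[0,0,0]],
    [0.2,[0,0,0],[0,0,0]],
  ],
)

```text
time_s: 21.57
tool_pos: [0.5708, 0.2094, 0.1469]
tool_rot: [-178.1, -0.9, 93.4]
force: [-0.6, 0.2, -4.7]
grip_width: 0.0396
```

```bash
python3 -c "
from q import *
o=st()
plan([(.614,.26,.15,88.2)],.2,vmax=1.5)
c=cam('side');cv2.imwrite('pics/s3.png',cv2.resize(c['image'][140:340,220:400],None,fx=3,fy=3,interpolation=cv2.INTER_CUBIC))"
```

```text
{'time_s': 21.5667, 'qpos': [-53.9894, 20.2158, 39.8697, 94.7543, -14.8095, 71.8047, -7.3766], 'tool_pos': [0.5708, 0.2094, 0.1469], 'tool_rot': [-178.061, -0.8617, 93.3817], 'force': [-0.5657, 0.1809, -4.6961], 'grip_width': 0.0396}
from [0.5708 0.2094 0.1469] [-178.06   -0.86   93.38] t 21.5667
5
[[0.2,[0.96,0.92,-0.08],[-0.4,-0.15,1.04]],[0.2,[0.98,0.9,-0.08],[-0.4,-0.15,1.04]],[0.2,[0.99,0.89,-0.07],[-0.4,-0.15,1.04]],[0.2,[1.01,0.87,-0.07],[-0.4,-0.15,1.04]],[0.2,[1.02,0.85,-0.07],[-0.4,-0.15,1.04]]]
```

View pics/s3.png

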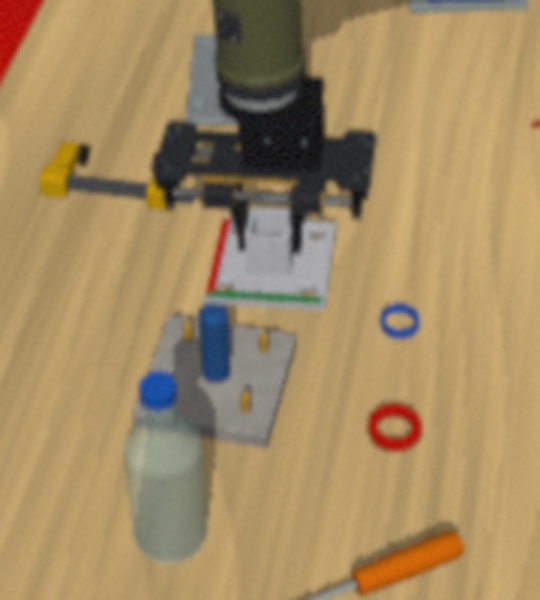

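The shoe is held level, with its red edge at (218,255) and green at (265,296), short of the post at (213,340). Moving over the post.

>>> servo_tool(
  plan=[
    [0.2,[0.6,0.6,-0.3],[-0.6,-0.3,1]],
    [0.2,[0.9,0.8,-0.2],[-0.5,-0.2,1]],
    [0.2,[1,0.8,-0.1],[-0.4,-0.2,1]],
    [0.2,[1,0.7,0],[-0.2,-0.2,1]],
    [0.2,[0.7,0.5,0],[-0.2,0,0.5]],
    [0.2,[0.4,0.3,0],[0,0,0.3]],
    [0.2,[0,0,0],[0,0,0]],
    [0.2,[0,0,0],[0,0,0]],
  ],
)

```text
time_s: 22.28
tool_pos: [0.6094, 0.2459, 0.1507]
tool_rot: [-179.8, 0.4, 87.2]
force: [0.1, -0.8, -5.1]
grip_width: 0.0396
```

```bash
python3 -c "
from q import *
o=st()
plan([(.6145,.2605,.14,88.2)],.2,vmax=1.5)
for n,(a,b,x,y) in dict(side=(190,320,230,360),top=(130,240,190,310)).items():
  c=cam(n);im=cv2.resize(c['image'][a:b,x:y],(130*4,130*4) if n=='side' else (480,440),interpolation=cv2.INTER_CUBIC);cv2.imwrite(f'{n}.png',c['image'])
  if n=='side': cv2.imwrite('pics/s4.png',im)
"
```

```text
{'time_s': 22.2833, 'qpos': [-54.6638, 25.555, 40.1055, 88.2514, -16.549, 72.689, -15.0749], 'tool_pos': [0.6094, 0.2459, 0.1507], 'tool_rot': [-179.8262, 0.4422, 87.2172], 'force': [0.0921, -0.7942, -5.1079], 'grip_width': 0.0396}
from [0.6094 0.2459 0.1507] [-179.83    0.44   87.22] t 22.2833
2
[[0.2,[0.75,0.22,0.53],[-0.09,0.22,-0.49]],[0.2,[0.74,0.23,0.53],[-0.09,0.22,-0.49]]]
```

View pics/s4.png

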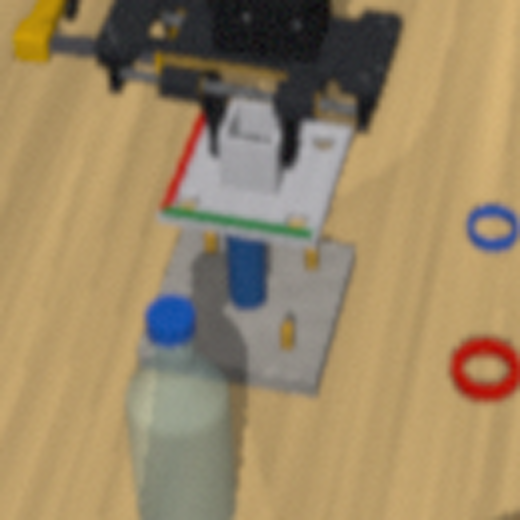

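```bash
python3 -c "
from q import *
c=cam('side');f=lambda u,v:((u+.5)/4-.5+230,(v+.5)/4-.5+190)
z=.1507-.0252+.008
P=[ray(c,*f(*p),z) for p in((163,213),(312,236))];print(P, (P[0]+P[1])/2, np.linalg.norm(P[0]-P[1]))
a=np.radians(-2.8);print('expect',.6094-np.sin(a)*.055,.2459+np.cos(a)*.055)
P=[ray(c,*f(*p),z) for p in((205,116),(355,128))];print('back corners-ish',P)
# post visible column axis & studs in side
for p,h in (((210,233),.043),((312,250),.043),((288,320),.043)): print('stud',ray(c,*f(*p),h))
for p in ((355,243),(317,392)): print('pad',ray(c,*f(*p),.02))
t=cam('top');im=cv2.imread('top0_raw.png')
H=cv2.cvtColor(im,cv2.COLOR_BGR2HSV)
mk=((H[...,0]>15)&(H[...,0]<28)&(H[...,1]>150)).astype(np.uint8)
n,l,s,ce=cv2.connectedComponentsWithStats(mk)
for i in range(1,n):
  if 226<ce[i][0]<266 and 170<ce[i][1]<210: print(s[i].tolist(),ray(t,*ce[i],.038))
"
```

```text
[array([0.65918587, 0.29691619, 0.1335    ]), array([0.55640668, 0.29962642, 0.1335    ])] [0.60779628 0.2982713  0.1335    ] 0.10281491308376299
expect 0.6120867373387587 0.30083433755377886
back corners-ish [array([0.65308571, 0.19990295, 0.1335    ]), array([0.54646617, 0.19299317, 0.1335    ])]
stud [0.64718146 0.22742038 0.043     ]
stud [0.57111012 0.23051619 0.043     ]
stud [0.57492539 0.29800048 0.043     ]
pad [0.5456108  0.19731401 0.02      ]
pad [0.54682891 0.33831633 0.02      ]
[234, 177, 3, 3, 7] [0.65134029 0.29766495 0.038     ]
[255, 177, 3, 3, 6] [0.65047252 0.2216982  0.038     ]
[233, 197, 3, 3, 6] [0.57821681 0.30028196 0.038     ]
[254, 198, 3, 2, 5] [0.57533921 0.22539655 0.038     ]
```

>>> servo_tool(
  plan=[
    [0.2,[0.6,0.2,0.1],[-0.1,0.2,-0.5]],
    [0.2,[0.6,0.2,0.1],[-0.1,0.2,-0.4]],
    [0.2,[0.3,0.1,0],[0,0,0]],
    [0.2,[0.1,0,0],[0,0,0]],
    [0.2,[0,0,0],[0,0,0]],
    [0.2,[0,0,0],[0,0,0]],
  ],
)

```text
time_s: 22.98
tool_pos: [0.615, 0.2635, 0.1489]
tool_rot: [180.0, -0.1, 88.2]
force: [-0.2, -0.8, -5.4]
grip_width: 0.0397
```

```bash
python3 -c "
from q import *
st()
plan([(.614,.2615,.14,88.2)],.2,vmax=.5)
"
```

```text
{'time_s': 22.9833, 'qpos': [-54.601, 26.6824, 39.3461, 86.8707, -17.4475, 72.6056, -14.8], 'tool_pos': [0.615, 0.2635, 0.1489], 'tool_rot': [179.9663, -0.1031, 88.2296], 'force': [-0.1571, -0.8234, -5.3733], 'grip_width': 0.0397}
from [0.615  0.2635 0.1489] [ 1.7997e+02 -1.0000e-01  8.8230e+01] t 22.9833
2
[[0.2,[-0.1,-0.05,0.45],[0.02,-0.05,0.01]],[0.2,[-0.1,-0.05,0.45],[0.02,-0.05,0.01]]]
```

>>> servo_tool(
  plan=[
    [0.2,[-0.1,-0.05,0.3],[0,0,0]],
    [0.2,[-0.1,-0.05,0.5],[0,0,0]],
    [0.2,[0,0,0.5],[0,0,0]],
    [0.2,[0,0,0.5],[0,0,0]],
    [0.2,[0,0,0.3],[0,0,0]],
    [0.2,[0,0,0.1],[0,0,0]],
    [0.2,[0,0,0],[0,0,0]],
  ],
)

```text
time_s: 23.57
tool_pos: [0.6135, 0.2604, 0.1238]
tool_rot: [-180.0, -0.0, 88.2]
force: [0.7, 0.6, -4.1]
grip_width: 0.0395
```

```bash
python3 -c "
from q import *
st()
plan([(.614,.2615,.095,88.2)],.2,vmax=.5)
c=cam('side');cv2.imwrite('pics/s5.png',cv2.resize(c['image'][190:320,230:360],None,fx=4,fy=4,interpolation=cv2.INTER_CUBIC))
"
```

```text
{'time_s': 23.5667, 'qpos': [-54.3102, 27.581, 38.9468, 88.7439, -18.0766, 70.0872, -14.1707], 'tool_pos': [0.6135, 0.2604, 0.1238], 'tool_rot': [-179.9906, -0.0409, 88.1801], 'force': [0.6706, 0.6258, -4.1006], 'grip_width': 0.0395}
from [0.6135 0.2604 0.1238] [-1.7999e+02 -4.0000e-02  8.8180e+01] t 23.5667
6
[[0.2,[0.02,0.01,0.48],[0.0,-0.01,0.0]],[0.2,[0.02,0.01,0.48],[0.0,-0.01,0.0]],[0.2,[0.02,0.01,0.48],[0.0,-0.01,0.0]],[0.2,[0.02,0.01,0.48],[0.0,-0.01,0.0]],[0.2,[0.02,0.01,0.48],[0.0,-0.01,0.0]],[0.2,[0.02,0.01,0.48],[0.0,-0.01,0.0]]]
```

View pics/s5.png

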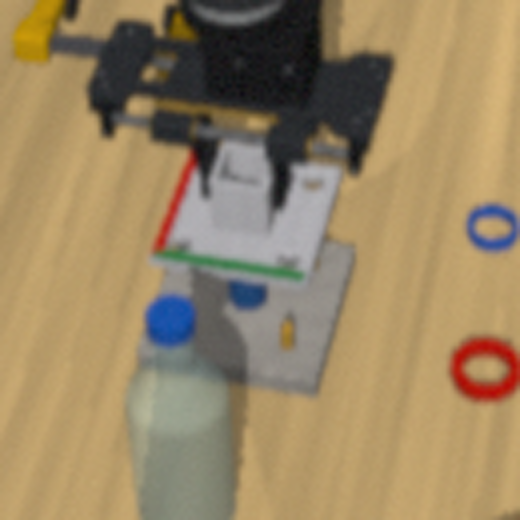

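The post, with its base visible at (247,293), has entered the tube and there is no contact force. Continuing down towards the studs.

>>> servo_tool(
  plan=[
    [0.2,[0.05,0.02,0.4],[0,0,0]],
    [0.2,[0,0,0.6],[0,0,0]],
    [0.2,[0,0,0.6],[0,0,0]],
    [0.2,[0,0,0.6],[0,0,0]],
    [0.2,[0,0,0.6],[0,0,0]],
    [0.2,[0,0,0.6],[0,0,0]],
    [0.2,[0,0,0.5],[0,0,0]],
    [0.2,[0,0,0.3],[0,0,0]],
    [0.2,[0,0,0.1],[0,0,0]],
    [0.2,[0,0,0],[0,0,0]],
  ],
)

```text
time_s: 24.45
tool_pos: [0.6136, 0.2611, 0.0758]
tool_rot: [-180.0, -0.0, 88.2]
force: [-0.0, -0.0, -4.1]
grip_width: 0.0396
```

```bash
python3 -c "
from q import *
st()
plan([(.614,.2615,.065,88.2)],.2,vmax=.5)
"
```

```text
{'time_s': 24.45, 'qpos': [-53.5349, 30.1928, 37.7856, 91.1294, -19.8184, 65.5452, -13.0168], 'tool_pos': [0.6136, 0.2611, 0.0758], 'tool_rot': [-179.9673, -0.0186, 88.199], 'force': [-0.0441, -0.0299, -4.1312], 'grip_width': 0.0396}
from [0.6136 0.2611 0.0758] [-1.7997e+02 -2.0000e-02  8.8200e+01] t 24.45
3
[[0.2,[0.01,0.01,0.36],[-0.01,-0.01,0.0]],[0.2,[0.01,0.01,0.36],[-0.01,-0.01,0.0]],[0.2,[0.01,0.01,0.36],[-0.01,-0.01,0.0]]]
```

>>> servo_tool(
  plan=[
    [0.2,[0,0,0.3],[0,0,0]],
    [0.2,[0,0,0.5],[0,0,0]],
    [0.2,[0,0,0.5],[0,0,0]],
    [0.2,[0,0,0.5],[0,0,0]],
    [0.2,[0,0,0.3],[0,0,0]],
    [0.2,[0,0,0.2],[0,0,0]],
    [0.2,[0,0,0],[0,0,0]],
  ],
)

```text
time_s: 25.03
tool_pos: [0.6137, 0.2615, 0.0508]
tool_rot: [-180.0, -0.1, 88.2]
force: [0.3, 0.3, -4.6]
grip_width: 0.0395
```

>>> servo_tool(
  plan=[
    [0.2,[0,0,0.2],[0,0,0]],
    [0.2,[0,0,0.2],[0,0,0]],
    [0.2,[0,0,0.1],[0,0,0]],
    [0.2,[0,0,0.1],[0,0,0]],
  ],
)

```text
time_s: 25.37
tool_pos: [0.614, 0.2616, 0.0453]
tool_rot: [-180.0, -0.1, 88.2]
force: [-3.4, -0.8, 5.6]
grip_width: 0.0396
```

>>> servo_tool(
  plan=[
    [0.2,[0,0,0.1],[0,0,0]],
    [0.6,[0,0,0],[0,0,0]],
    [0.8,[0,0,0],[0,0,0]],
    [1,[0,0,0],[0,0,0]],
    [1,[0,0,0],[0,0,0]],
    [1,[0,0,0],[0,0,0]],
    [1,[0,0,0],[0,0,0]],
    [1,[0,0,-0.5],[0,0,0]],
    [1,[0,0,-1.5],[0,0,0]],
    [1,[0,0,-2.5],[0,0,0]],
    [1,[0,0,-3],[0,0,0]],
    [1,[0,0,-3],[0,0,0]],
    [1,[0,0,-2],[0,0,0]],
    [1,[0,0,-1],[0,0,0]],
    [1,[0,0,0],[0,0,0]],
  ],
)

```text
time_s: 26.62
tool_pos: [0.617, 0.2612, 0.1959]
tool_rot: [179.4, -0.3, 88.1]
force: [0.1, -0.0, -0.4]
grip_width: 0.0868
```

```bash
python3 -c "
from q import *
st()
t=cam('top');s=cam('side')
for n,c in(('top',t),('side',s)):
  print(n); m.blobs(c,'red',[.011,.0055],30); m.blobs(c,'blue',[.011,.0055],12)
cv2.imwrite('top.png',t['image'])
cv2.imwrite('pics/s6.png',cv2.resize(s['image'][180:330,230:400],None,fx=4,fy=4,interpolation=cv2.INTER_CUBIC))
"
```

```text
{'time_s': 26.6167, 'qpos': [-55.036, 24.5347, 40.3161, 84.0684, -16.1701, 76.5978, -15.5808], 'tool_pos': [0.617, 0.2612, 0.1959], 'tool_rot': [179.4312, -0.3409, 88.1284], 'force': [0.1054, -0.033, -0.3999], 'grip_width': 0.0868}
top
red [463.4  73.8] [422, 54, 78, 38, 2328] [[1.0368, -0.5632], [1.0393, -0.5653]]
red [182.2  63.5] [176, 57, 14, 15, 133] [[1.1095, 0.5074], [1.1122, 0.5092]]
red [251.  174.5] [243, 174, 17, 2, 32] [[0.6682, 0.2444], [0.6694, 0.2453]]
red [387.1 282.5] [372, 262, 30, 41, 88] [[0.269, -0.2318], [0.2687, -0.2327]]
blue [585.8  46.1] [525, 0, 115, 101, 2071] [[1.1361, -1.041], [1.139, -1.0448]]
blue [593.7  66. ] [528, 24, 112, 84, 1766] [[1.054, -1.0604], [1.0566, -1.0643]]
blue [600.   88.1] [556, 54, 84, 67, 1481] [[0.9649, -1.0722], [0.9671, -1.0762]]
blue [388.4 169.4] [387, 168, 4, 4, 15] [[0.6736, -0.2584], [0.6748, -0.2594]]
blue [182.3 179.7] [178, 175, 10, 10, 70] [[0.6559, 0.4955], [0.6571, 0.4973]]
blue [243.7 185. ] [242, 181, 4, 10, 24] [[0.6302, 0.2712], [0.6312, 0.2722]]
blue [446.4 214. ] [442, 213, 8, 3, 14] [[0.5042, -0.4574], [0.5047,
[... 508 characters left out ...]
 49.1] [239, 0, 18, 108, 1010] [[1.1279, -1.076], [1.1316, -1.0871]]
blue [264.4  38. ] [257, 0, 15, 82, 794] [[1.0799, -1.214], [1.0834, -1.2258]]
blue [281.7  33.9] [275, 0, 14, 71, 711] [[1.0039, -1.2778], [1.007, -1.2899]]
blue [633.4 138.1] [623, 107, 17, 59, 549] [[-0.5268, -0.5924], [-0.5311, -0.6012]]
blue [378.7 129.6] [361, 119, 36, 21, 660] [[0.4284, -0.4805], [0.4287, -0.4887]]
blue [290.9 247.8] [287, 241, 9, 14, 94] [[0.6297, 0.1935], [0.631, 0.1885]]
blue [352.6 242.8] [348, 242, 10, 3, 12] [[0.4511, 0.14], [0.4515, 0.1348]]
blue [353.4 250.3] [349, 249, 9, 3, 13] [[0.4448, 0.1703], [0.4452, 0.1651]]
blue [272.2 269.8] [267, 264, 11, 13, 115] [[0.664, 0.287], [0.6654, 0.2825]]
```

View pics/s6.png

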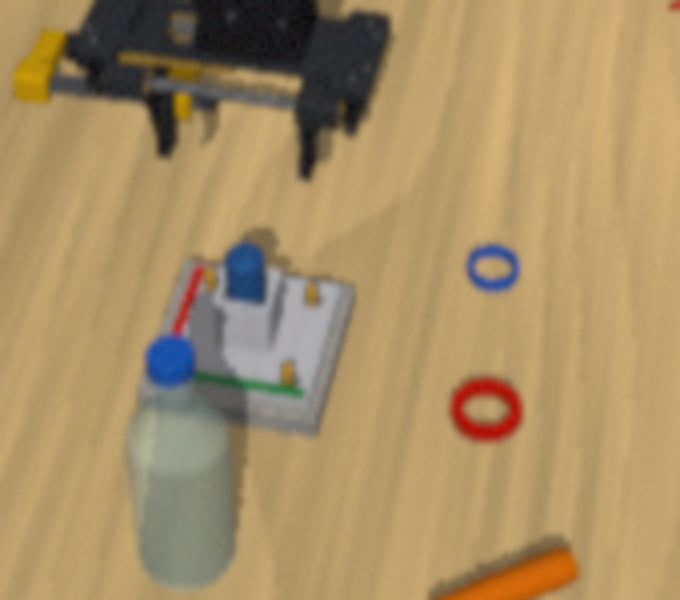

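The shoe is fully home: the plate lies on the pad and the studs show through at (210,278), (312,292) and (288,373). Next, a check of the full top view for a grey ring.

```bash
python3 -c "
from q import *
im=cv2.imread('top.png');cv2.imwrite('pics/t6.png',cv2.resize(im[80:400,80:560],(800,533),interpolation=cv2.INTER_CUBIC))
plan([(.52,.275,.12,135),(.438,.288,.10,178)],1,vmax=3)
"
```

```text
from [0.6158 0.2608 0.1929] [179.63  -0.23  88.12] t 26.7167
15
[[1,[0.13,-1.21,0.9],[0.06,-0.01,-5.86]],[1,[0.26,-1.19,0.9],[0.06,-0.01,-5.86]],[1,[0.38,-1.15,0.91],[0.06,-0.01,-5.86]],[1,[0.49,-1.11,0.91],[0.06,-0.01,-5.86]],[1,[0.6,-1.05,0.91],[0.06,-0.01,-5.86]],[1,[0.71,-0.98,0.91],[0.06,-0.01,-5.86]],[1,[0.81,-0.91,0.91],[0.06,-0.01,-5.86]],[1,[0.89,-0.82,0.91],[0.06,-0.01,-5.86]],[1,[0.96,-0.7,0.29],[0.0,0.0,-6.14]],[1,[1.03,-0.59,0.29],[0.0,0.0,-6.14]],[1,[1.09,-0.48,0.29],[0.0,0.0,-6.14]],[1,[1.13,-0.36,0.29],[0.0,0.0,-6.14]],[1,[1.16,-0.23,0.29],[0.0,0.0,-6.14]],[1,[1.18,-0.11,0.29],[0.0,0.0,-6.14]],[1,[1.19,0.02,0.29],[0.0,0.0,-6.14]]]
```

View pics/t6.png

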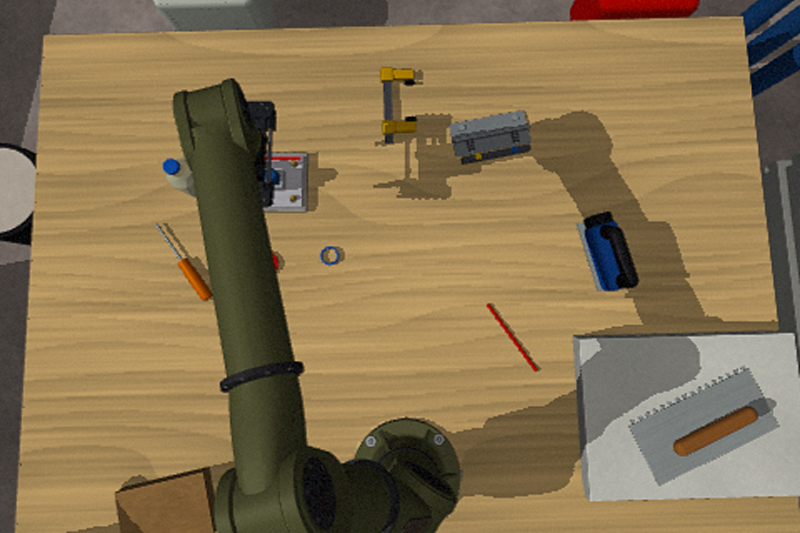

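No ring64 anywhere on the bench, so only the red and blue rings need stacking. Going to the red ring.

>>> servo_tool(
  plan=[
    [1,[0.1,-0.8,0],[0,0,-3]],
    [1,[0.2,-1.4,0.3],[0,0,-6]],
    [1,[0.4,-1.5,0.8],[0,0,-6]],
    [1,[0.5,-1.4,1],[0,0,-6]],
    [1,[0.6,-1.3,1],[0,0,-6]],
    [1,[0.7,-1.2,1],[0,0,-6]],
    [1,[0.8,-1,1],[0,0,-6]],
    [1,[0.9,-0.9,0.8],[0,0,-6]],
    [1,[1,-0.7,0.6],[0,0,-6]],
    [1,[1,-0.6,0.4],[0,0,-6]],
    [1,[1,-0.5,0.3],[0,0,-6]],
    [1,[1,-0.4,0.3],[0,0,-6]],
    [1,[1,-0.2,0.3],[0,0,-6]],
    [1,[0.6,0,0.2],[0,0,-6]],
    [1,[0.4,0,0],[0,0,-4]],
    [1,[0.2,0,0],[0,0,-2]],
    [1,[0,0,0],[0,0,0]],
    [1,[0,0,0],[0,0,0]],
  ],
)

```text
time_s: 28.22
tool_pos: [0.4093, 0.2682, 0.074]
tool_rot: [-177.8, -2.4, 179.7]
force: [0.6, -0.7, -0.5]
grip_width: 0.0868
```

```bash
python3 -c "
from q import *
plan([(.438,.288,.05,178)],1,vmax=1.5)
for n in('top','side'): c=cam(n);print(n);m.blobs(c,'red',[.011,.0055],50)
"
```

```text
from [0.4093 0.2682 0.074 ] [-177.8    -2.36  179.74] t 28.2167
3
[[1,[-0.98,0.69,0.73],[-0.75,-0.77,0.59]],[1,[-0.97,0.69,0.76],[-0.75,-0.77,0.59]],[1,[-0.95,0.69,0.78],[-0.75,-0.77,0.59]]]
top
red [463.3  73.7] [422, 54, 78, 38, 2319] [[1.0371, -0.563], [1.0396, -0.5651]]
red [181.9  63.2] [176, 57, 13, 15, 126] [[1.1107, 0.5084], [1.1135, 0.5102]]
red [245.5 174.5] [232, 174, 28, 2, 56] [[0.6689, 0.2645], [0.6701, 0.2655]]
red [386.8 282.2] [372, 262, 30, 41, 89] [[0.2702, -0.2309], [0.27, -0.2317]]
side
red [209.5 164.1] [192, 137, 42, 68, 1228] [[1.0058, -0.1537], [1.0089, -0.1603]]
red [351.1 282. ] [343, 275, 17, 15, 142] [[0.4359, 0.2906], [0.4362, 0.2861]]
```

>>> servo_tool(
  plan=[
    [1,[-0.9,0.6,0.2],[-0.8,-0.8,0.6]],
    [1,[-1,0.7,0.3],[-0.7,-0.7,0.5]],
    [1,[-0.7,0.5,0.5],[-0.4,-0.4,0.2]],
    [1,[-0.2,0.2,0.6],[-0.1,-0.2,0]],
    [1,[0,0,0.4],[0,0,0]],
    [1,[0,0,0.2],[0,0,0]],
    [1,[0,0,0],[0,0,0]],
  ],
)

```text
time_s: 28.9
tool_pos: [0.4426, 0.2893, 0.0478]
tool_rot: [-179.9, 0.1, 178.1]
force: [0.3, 0.5, -0.6]
grip_width: 0.0872
```

```bash
python3 -c "
from q import *
plan([(.438,.288,.004,178)],1,vmax=1)
"
```

```text
from [0.4426 0.2893 0.0478] [-1.7993e+02  1.0000e-01  1.7811e+02] t 28.9
5
[[1,[0.09,-0.03,0.88],[-0.01,0.02,0.02]],[1,[0.09,-0.03,0.88],[-0.01,0.02,0.02]],[1,[0.09,-0.03,0.88],[-0.01,0.02,0.02]],[1,[0.09,-0.03,0.88],[-0.01,0.02,0.02]],[1,[0.09,-0.03,0.88],[-0.01,0.02,0.02]]]
```

>>> servo_tool(
  plan=[
    [1,[0.2,-0.05,0.6],[0,0,0]],
    [1,[0.2,-0.05,0.9],[0,0,0]],
    [1,[0.1,0,0.9],[0,0,0]],
    [1,[0,0,0.8],[0,0,0]],
    [1,[0,0,0.5],[0,0,0]],
    [1,[0,0,0.3],[0,0,0]],
    [1,[0,0,0.1],[0,0,0]],
    [1,[0,0,0],[0,0,0]],
  ],
)

```text
time_s: 29.57
tool_pos: [0.4354, 0.2875, 0.0014]
tool_rot: [-179.8, -0.0, 178.1]
force: [0.5, 0.8, 1.0]
grip_width: 0.0869
```

```bash
python3 -c "
from q import *
plan([(.438,.288,.005,178)],1,vmax=1)
"
```

```text
from [0.4354 0.2875 0.0014] [-1.7984e+02 -3.0000e-02  1.7813e+02] t 29.5667
1
[[1,[-0.26,0.06,-0.36],[-0.16,-0.03,0.13]]]
```

>>> servo_tool(
  plan=[
    [0.5,[-0.2,0.05,-0.3],[0,0,0]],
    [0.5,[0,0,0],[0,0,0]],
    [0.5,[0,0,0],[0,0,0]],
    [0.5,[0,0,0],[0,0,0]],
    [0.5,[0,0,0],[0,0,0]],
    [0.5,[0,0,0],[0,0,0]],
    [0.5,[0,0,0],[0,0,0]],
    [0.5,[0,0,0],[0,0,0]],
    [0.5,[0,0,0],[0,0,0]],
  ],
  force=5,
)

```text
time_s: 30.32
tool_pos: [0.4391, 0.2888, 0.0063]
tool_rot: [-180.0, 0.1, 178.1]
force: [0.6, -0.0, 0.1]
grip_width: 0.0503
```

>>> servo_tool(
  plan=[
    [1,[0,0,0],[0,0,0]],
    [1,[0,0,0],[0,0,0]],
    [1,[0,0,0],[0,0,0]],
    [1,[0,0,0],[0,0,0]],
    [1,[0,0,0],[0,0,0]],
    [1,[0,0,0],[0,0,2]],
    [1,[0,0,0],[0,0,5]],
    [1,[0,0,0],[0,0,6.4]],
    [1,[0,0,0],[0,0,6.4]],
    [1,[0,0,0],[0,0,6.4]],
    [1,[0,0,0],[0,0,6.4]],
  ],
)

```text
time_s: 31.23
tool_pos: [0.4391, 0.2889, 0.0065]
tool_rot: [179.9, 0.1, 144.1]
force: [-0.3, -0.2, -0.5]
grip_width: 0.0867
```

```bash
python3 -c "
from q import *
st()
"
```

```text
{'time_s': 31.2333, 'qpos': [-62.5895, 17.2074, 29.6594, 114.4191, -10.8059, 50.9283, 26.9471], 'tool_pos': [0.4391, 0.2889, 0.0065], 'tool_rot': [179.9306, 0.077, 144.1458], 'force': [-0.319, -0.1556, -0.4809], 'grip_width': 0.0867}
```

```bash
python3 -c "
from q import *
for n in('top','side'): c=cam(n);print(n);m.blobs(c,'red',[.011,.0055],20)
cv2.imwrite('pics/s7.png',cv2.resize(c['image'][200:320,270:420],None,fx=4,fy=4,interpolation=cv2.INTER_CUBIC))
"
```

```text
top
red [463.4  73.7] [422, 54, 78, 38, 2317] [[1.0371, -0.5632], [1.0396, -0.5653]]
red [181.9  63.2] [176, 57, 13, 15, 125] [[1.111, 0.5085], [1.1138, 0.5103]]
red [245.5 174.5] [232, 174, 28, 2, 56] [[0.6689, 0.2645], [0.6701, 0.2655]]
red [386.9 282.3] [372, 262, 30, 41, 92] [[0.2697, -0.2311], [0.2694, -0.232]]
side
red [209.4 164.2] [192, 137, 42, 68, 1224] [[1.0058, -0.1532], [1.0089, -0.1599]]
red [418.4 174.9] [399, 169, 40, 13, 47] [[0.267, -0.2238], [0.2665, -0.2308]]
red [353.6 284.5] [345, 276, 15, 15, 85] [[0.428, 0.2981], [0.4283, 0.2936]]
```

View pics/s7.png

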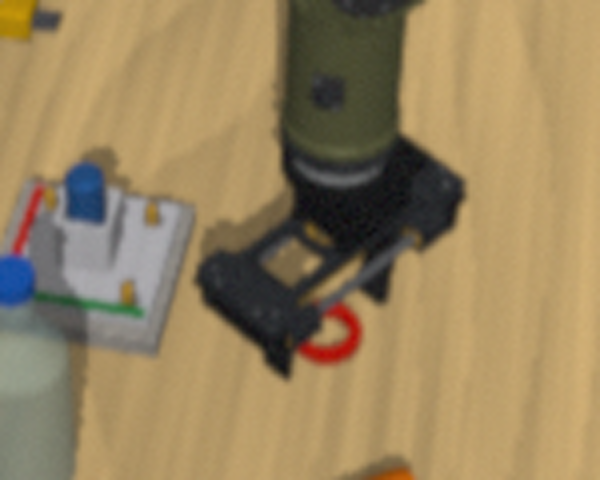

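The red ring at (328,333) lies between the open fingertips at (285,370) and (380,300). I'll finish the quarter turn and grip.

>>> servo_tool(
  plan=[
    [1,[0,0,0],[0,0,5]],
    [1,[0,0,0],[0,0,6.4]],
    [1,[0,0,0],[0,0,6.4]],
    [1,[0,0,0],[0,0,6.4]],
    [1,[0,0,0],[0,0,6.4]],
    [1,[0,0,0],[0,0,6.4]],
    [1,[0,0,0],[0,0,6.4]],
    [1,[0,0,0],[0,0,5]],
    [1,[0,0,0],[0,0,3]],
    [1,[0,0,0.1],[0,0,1]],
    [0.5,[0,0,0.1],[0,0,0]],
    [0.5,[0,0,0],[0,0,0]],
    [0.5,[0,0,0],[0,0,0]],
    [0.5,[0,0,0],[0,0,0]],
    [0.5,[0,0,0],[0,0,0]],
    [0.5,[0,0,0],[0,0,0]],
    [0.5,[0,0,0],[0,0,0]],
    [0.5,[0,0,0],[0,0,0]],
    [0.5,[0,0,0],[0,0,0]],
  ],
)

```text
time_s: 32.92
tool_pos: [0.4387, 0.2892, 0.0042]
tool_rot: [179.9, -0.0, 92.5]
force: [-1.1, -0.2, 0.2]
grip_width: 0.0521
```

>>> servo_tool(
  plan=[
    [0.5,[0,0,0],[0,0,0]],
    [0.5,[0,0,0],[0,0,0]],
  ],
)

```text
time_s: 33.08
tool_pos: [0.4387, 0.2892, 0.0043]
tool_rot: [179.9, -0.0, 92.5]
force: [0.2, 1.0, 1.6]
grip_width: 0.0519
```

>>> servo_tool(
  plan=[
    [1,[0,0,0],[0,0,0]],
    [1,[0,0,0],[0,0,0]],
    [1,[0,0,0],[0,0,0]],
    [1,[0,0,0],[0,0,0]],
    [1,[0,0,0],[0,0,-3]],
    [1,[0,0,0],[0,0,-6]],
    [1,[0,0,0],[0,0,-6]],
    [1,[0,0,0],[0,0,-6]],
    [1,[0,0,0],[0,0,-6]],
    [1,[0,0,0],[0,0,-6]],
    [1,[0,0,0],[0,0,-6]],
    [1,[0,0,0],[0,0,-6]],
    [1,[0,0,0],[0,0,-6]],
    [1,[0,0,0],[0,0,-6]],
    [1,[0,0,0],[0,0,-6]],
    [1,[0,0,0],[0,0,-6]],
    [1,[0,0,0],[0,0,-6]],
    [1,[0,0,0],[0,0,-4]],
    [1,[0,0,0],[0,0,-2]],
    [1,[0,0,0],[0,0,0]],
  ],
)

```text
time_s: 34.75
tool_pos: [0.439, 0.2889, 0.0044]
tool_rot: [-180.0, 0.1, 177.6]
force: [0.4, 0.3, 0.3]
grip_width: 0.0872
```

>>> servo_tool(
  plan=[
    [0.5,[0,0,0],[0,0,0]],
    [0.5,[0,0,0],[0,0,0]],
    [0.5,[0,0,0],[0,0,0]],
    [0.5,[0,0,0],[0,0,0]],
    [0.5,[0,0,0],[0,0,0]],
    [0.5,[0,0,0],[0,0,0]],
    [0.5,[0,0,0],[0,0,0]],
    [0.5,[0,0,0],[0,0,0]],
    [0.5,[0,0,0],[0,0,0]],
    [0.5,[0,0,0],[0,0,0]],
    [0.5,[0,0,0],[0,0,0]],
  ],
)

```text
time_s: 35.67
tool_pos: [0.4391, 0.2888, 0.0044]
tool_rot: [-180.0, 0.1, 177.4]
force: [-0.1, -0.5, -0.3]
grip_width: 0.0504
```

>>> servo_tool(
  plan=[
    [0.4,[0,0,0],[0,0,0]],
    [0.4,[0,0,0],[0,0,0]],
    [0.4,[0,0,0],[0,0,0]],
  ],
  force=20,
)

```text
time_s: 35.92
tool_pos: [0.439, 0.2888, 0.0043]
tool_rot: [-180.0, 0.1, 177.4]
force: [-0.1, -0.2, 0.5]
grip_width: 0.0503
```

```bash
python3 -c "
from q import *
st()
for n in('top','side'):
  c=cam(n);H=cv2.cvtColor(c['image'],cv2.COLOR_BGR2HSV)
  for nm,mk in (('red',((H[...,0]<8)|(H[...,0]>172))&(H[...,1]>150)),):
    nn,l,s,ce=cv2.connectedComponentsWithStats(mk.astype(np.uint8))
    for i in range(1,nn):
      if s[i,4]>3 and np.linalg.norm(ray(c,*ce[i],.011)[:2]-[.44,.29])<.05: print(n,s[i].tolist(),ray(c,*ce[i],.011).round(4))
  for x,y in((.439,.289),(.439,.3149),(.439,.2629),(.413,.289),(.465,.289)): print(proj(c,(x,y,.011)).round(1),end=' ')
  print()
cv2.imwrite('pics/s8.png',cv2.resize(c['image'][255:310,320:390],None,fx=8,fy=8,interpolation=cv2.INTER_CUBIC))
"
```

```text
{'time_s': 35.9167, 'qpos': [-57.4989, 16.76, 23.8172, 114.3125, -8.5557, 50.5371, 58.2236], 'tool_pos': [0.439, 0.2888, 0.0043], 'tool_rot': [-179.9642, 0.1045, 177.3559], 'force': [-0.1334, -0.202, 0.4696], 'grip_width': 0.0503}
[238.6 237.8] [231.4 238. ] [245.9 237.6] [238.6 245.1] [238.6 230.5] 
[350.1 281.4] [348.9 288.6] [351.3 274.3] [359.3 282.7] [340.9 280.1]
```

View pics/s8.png

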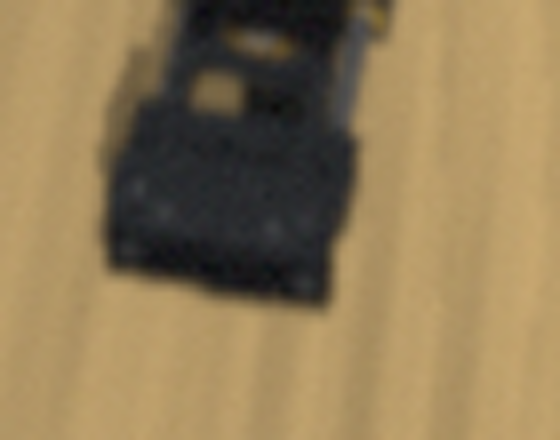

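The body hides the ring at this yaw, so I'll regrip a quarter turn back, where the side camera can see it.

>>> servo_tool(
  plan=[
    [1,[0,0,0],[0,0,0]],
    [1,[0,0,0],[0,0,0]],
    [1,[0,0,0],[0,0,0]],
    [1,[0,0,0],[0,0,0]],
    [1,[0,0,0],[0,0,3]],
    [1,[0,0,0],[0,0,6]],
    [1,[0,0,0],[0,0,6]],
    [1,[0,0,0],[0,0,6]],
    [1,[0,0,0],[0,0,6]],
    [1,[0,0,0],[0,0,6]],
    [1,[0,0,0],[0,0,6]],
    [1,[0,0,0],[0,0,6]],
    [1,[0,0,0],[0,0,6]],
    [1,[0,0,0],[0,0,6]],
    [1,[0,0,0],[0,0,6]],
    [1,[0,0,0],[0,0,6]],
    [1,[0,0,0],[0,0,6]],
    [1,[0,0,0],[0,0,6]],
    [1,[0,0,0],[0,0,3]],
    [1,[0,0,0],[0,0,2]],
  ],
)

```text
time_s: 37.68
tool_pos: [0.4388, 0.2893, 0.0046]
tool_rot: [179.9, -0.0, 87.0]
force: [-0.2, -0.2, 0.2]
grip_width: 0.0873
```

```bash
cat > rg.py <<'E'
from q import *
def ringpos(col,cen,z,names=('side','top')):
    for n in names:
        c=cam(n);H=cv2.cvtColor(c['image'],cv2.COLOR_BGR2HSV)
        mk=(((H[...,0]<8)|(H[...,0]>172))&(H[...,1]>150)) if col=='red' else ((H[...,0]>105)&(H[...,0]<125)&(H[...,1]>110))
        nn,l,s,ce=cv2.connectedComponentsWithStats(mk.astype(np.uint8))
        for i in range(1,nn):
            if s[i,4]>2 and np.linalg.norm(ray(c,*ce[i],z)[:2]-cen)<.05:
                b=s[i]; print(n,b.tolist(),'cen',ray(c,*ce[i],z)[:2].round(4),'box',ray(c,b[0]+b[2]/2-.5,b[1]+b[3]/2-.5,z)[:2].round(4))
E
python3 -c "
from rg import *
st(); ringpos('red',[.439,.289],.008)"
```

```text
{'time_s': 37.6833, 'qpos': [-71.1129, 19.0969, 39.5903, 114.7466, -15.4576, 51.2559, -26.2652], 'tool_pos': [0.4388, 0.2893, 0.0046], 'tool_rot': [179.9049, -0.024, 87.0418], 'force': [-0.2365, -0.1822, 0.2234], 'grip_width': 0.0873}
side [343, 275, 18, 16, 151] cen [0.4351 0.2903] box [0.4348 0.2897]
top [240, 232, 3, 3, 5] cen [0.4575 0.281 ] box [0.456 0.281]
top [244, 234, 3, 9, 18] cen [0.4376 0.2681] box [0.4378 0.2667]
top [240, 242, 2, 4, 6] cen [0.4187 0.2833] box [0.4187 0.2827]
```

>>> servo_tool(
  plan=[
    [0.5,[0,0,0],[0,0,0]],
    [0.5,[0,0,0],[0,0,0]],
    [0.5,[0,0,0],[0,0,0]],
    [0.5,[0,0,0],[0,0,0]],
    [0.5,[0,0,0],[0,0,0]],
    [0.5,[0,0,0],[0,0,0]],
    [0.5,[0,0,0],[0,0,0]],
    [0.5,[0,0,0],[0,0,0]],
    [0.5,[0,0,0],[0,0,0]],
    [0.5,[0,0,0],[0,0,0]],
    [0.5,[0,0,-0.5],[0,0,0]],
    [0.5,[0,0,-1.5],[0,0,0]],
    [0.5,[0,0,-2],[0,0,0]],
    [0.5,[0,0,-2],[0,0,0]],
    [0.5,[0,0,-1],[0,0,0]],
    [0.5,[0,0,-0.5],[0,0,0]],
    [0.5,[0,0,0],[0,0,0]],
  ],
  force=25,
)

```text
time_s: 39.2
tool_pos: [0.4373, 0.2878, 0.0823]
tool_rot: [-179.9, 0.2, 87.4]
force: [0.6, -0.3, -1.1]
grip_width: 0.0508
```

```bash
python3 -c "
from rg import *
o=st(); p=o['tool_pos']; ringpos('red',p[:2],p[2]+.0065)
plan([(.50,.27,.14,88.2),(.57,.26,.14,88.2)],.5,vmax=2)"
```

```text
{'time_s': 39.2, 'qpos': [-74.3283, 11.8504, 42.1056, 111.635, -9.0401, 59.9807, -30.8407], 'tool_pos': [0.4373, 0.2878, 0.0823], 'tool_rot': [-179.9315, 0.1652, 87.4234], 'force': [0.5998, -0.2864, -1.0894], 'grip_width': 0.0508}
side [343, 256, 20, 16, 186] cen [0.4341 0.2902] box [0.4354 0.2907]
top [237, 230, 2, 3, 5] cen [0.4579 0.2781] box [0.4572 0.2784]
top [240, 233, 3, 10, 21] cen [0.4343 0.2668] box [0.4349 0.2665]
top [236, 242, 2, 3, 6] cen [0.4168 0.2816] box [0.4168 0.2816]
from [0.4365 0.2872 0.0809] [-179.85    0.27   87.43] t 39.3
9
[[0.5,[-0.29,1.28,-1.18],[-0.03,0.05,-0.15]],[0.5,[-0.29,1.28,-1.18],[-0.03,0.05,-0.15]],[0.5,[-0.3,1.28,-1.18],[-0.03,0.05,-0.15]],[0.5,[-0.3,1.28,-1.18],[-0.03,0.05,-0.15]],[0.5,[-0.3,1.28,-1.18],[-0.03,0.05,-0.15]],[0.5,[-0.19,1.76,0.0],[0.0,0.0,0.0]],[0.5,[-0.19,1.76,0.0],[0.0,0.0,0.0]],[0.5,[-0.19,1.76,0.0],[0.0,0.0,0.0]],[0.5,[-0.19,1.76,0.0],[0.0,0.0,0.0]]]
```

>>> servo_tool(
  plan=[
    [0.5,[-0.1,0.4,-1.2],[0,0,-0.1]],
    [0.5,[-0.2,0.8,-1.6],[0,0,-0.1]],
    [0.5,[-0.3,1.3,-1.6],[0,0,-0.1]],
    [0.5,[-0.3,1.5,-0.8],[0,0,-0.1]],
    [0.5,[-0.3,1.7,-0.3],[0,0,0]],
    [0.5,[-0.3,1.7,0],[0,0,0]],
    [0.5,[-0.3,1.7,0],[0,0,0]],
    [0.5,[-0.2,1.7,0],[0,0,0]],
    [0.5,[-0.2,1.5,0],[0,0,0]],
    [0.5,[-0.2,1.2,0],[0,0,0]],
    [0.5,[0,0.8,0],[0,0,0]],
    [0.5,[0,0.4,0],[0,0,0]],
    [0.5,[0,0.2,0],[0,0,0]],
    [0.5,[0,0,0],[0,0,0]],
  ],
)

```text
time_s: 40.47
tool_pos: [0.5881, 0.2528, 0.1323]
tool_rot: [-179.1, 1.1, 88.1]
force: [-0.0, 0.3, -1.1]
grip_width: 0.0509
```

```bash
python3 -c "
from rg import *
st()
plan([(.614,.2615,.135,88.2)],.5,vmax=1)"
```

```text
{'time_s': 40.4667, 'qpos': [-58.929, 25.8574, 43.1865, 91.2016, -17.5598, 71.4454, -14.5297], 'tool_pos': [0.5881, 0.2528, 0.1323], 'tool_rot': [-179.1242, 1.1235, 88.101], 'force': [-0.0145, 0.2798, -1.1355], 'grip_width': 0.0509}
from [0.5881 0.2528 0.1323] [-179.12    1.12   88.1 ] t 40.4667
3
[[0.5,[0.32,0.85,-0.11],[-0.29,0.37,-0.04]],[0.5,[0.32,0.85,-0.1],[-0.29,0.37,-0.04]],[0.5,[0.32,0.85,-0.1],[-0.29,0.37,-0.04]]]
```

>>> servo_tool(
  plan=[
    [0.5,[0.3,0.7,0],[-0.4,0.5,0]],
    [0.5,[0.3,0.8,0],[-0.3,0.4,0]],
    [0.5,[0.2,0.6,0],[-0.2,0.2,0]],
    [0.5,[0.1,0.3,0],[0,0,0]],
    [0.5,[0,0.1,0],[0,0,0]],
    [0.5,[0,0,0],[0,0,0]],
    [0.5,[0,0,0],[0,0,0]],
  ],
)

```text
time_s: 41.05
tool_pos: [0.6138, 0.2642, 0.1321]
tool_rot: [180.0, -0.2, 88.3]
force: [-0.0, 0.4, -0.7]
grip_width: 0.0508
```

```bash
python3 -c "
from rg import *
o=st();p=o['tool_pos']; ringpos('red',p[:2],p[2]+.0065)
plan([(.614,.2615,.115,88.2)],.5,vmax=.5)"
```

```text
{'time_s': 41.05, 'qpos': [-56.758, 28.1896, 42.3454, 88.1479, -19.8209, 71.255, -13.1151], 'tool_pos': [0.6138, 0.2642, 0.1321], 'tool_rot': [179.9894, -0.1896, 88.2867], 'force': [-0.0472, 0.3874, -0.7119], 'grip_width': 0.0508}
side [281, 229, 19, 15, 173] cen [0.6099 0.2674] box [0.6115 0.2671]
top [241, 176, 2, 4, 6] cen [0.6305 0.2564] box [0.6317 0.2564]
top [245, 179, 3, 9, 21] cen [0.6116 0.2421] box [0.6125 0.2413]
from [0.6137 0.2641 0.1321] [179.99  -0.19  88.28] t 41.15
4
[[0.5,[-0.07,0.01,0.43],[0.0,-0.05,0.02]],[0.5,[-0.07,0.01,0.43],[0.0,-0.05,0.02]],[0.5,[-0.07,0.01,0.43],[0.0,-0.05,0.02]],[0.5,[-0.07,0.01,0.43],[0.0,-0.05,0.02]]]
```

>>> servo_tool(
  plan=[
    [0.5,[-0.2,0,0.1],[0,0,0]],
    [0.5,[-0.1,0,0.4],[0,0,0]],
    [0.5,[0,0,0.5],[0,0,0]],
    [0.5,[0,0,0.5],[0,0,0]],
    [0.5,[0,0,0.4],[0,0,0]],
    [0.5,[0,0,0.2],[0,0,0]],
    [0.5,[0,0,0],[0,0,0]],
  ],
)

```text
time_s: 41.73
tool_pos: [0.6125, 0.2606, 0.1083]
tool_rot: [-179.9, -0.2, 88.3]
force: [-0.1, 0.1, -0.9]
grip_width: 0.0511
```

>>> servo_tool(
  plan=[
    [0.5,[0,0,0.3],[0,0,0]],
    [0.5,[0,0,0.3],[0,0,0]],
    [0.5,[0,0,0.2],[0,0,0]],
    [0.5,[0,0,0],[0,0,0]],
  ],
)

```text
time_s: 42.07
tool_pos: [0.6139, 0.2614, 0.1005]
tool_rot: [179.9, -0.3, 88.3]
force: [0.8, 0.6, -0.8]
grip_width: 0.051
```

>>> servo_tool(
  plan=[
    [0.5,[0,0,0.4],[0,0,0]],
    [0.5,[0,0,0.5],[0,0,0]],
    [0.5,[0,0,0.5],[0,0,0]],
    [0.5,[0,0,0.4],[0,0,0]],
    [0.5,[0,0,0.2],[0,0,0]],
    [0.5,[0,0,0.1],[0,0,0]],
    [0.5,[0,0,0],[0,0,0]],
  ],
)

```text
time_s: 42.65
tool_pos: [0.6139, 0.2616, 0.0777]
tool_rot: [179.9, -0.3, 88.3]
force: [-0.4, -0.2, 0.7]
grip_width: 0.0512
```

>>> servo_tool(
  plan=[
    [0.5,[0,0,0.1],[0,0,0]],
    [0.5,[0,0,0.1],[0,0,0]],
    [0.5,[0,0,0.1],[0,0,0]],
  ],
)

```text
time_s: 42.9
tool_pos: [0.614, 0.2615, 0.0777]
tool_rot: [180.0, -0.3, 88.3]
force: [-2.8, -1.3, 5.6]
grip_width: 0.051
```

Seated (TCP z 77.7 mm against 77.5 expected, with the force rising). I'll release and lift.

>>> servo_tool(
  plan=[
    [0.5,[0,0,0],[0,0,0]],
    [0.8,[0,0,0],[0,0,0]],
    [1,[0,0,0],[0,0,0]],
    [1,[0,0,0],[0,0,0]],
    [1,[0,0,0],[0,0,0]],
    [1,[0,0,0],[0,0,0]],
    [1,[0,0,-0.5],[0,0,0]],
    [1,[0,0,-1.5],[0,0,0]],
    [1,[0,0,-2.5],[0,0,0]],
    [1,[0,0,-2],[0,0,0]],
    [1,[0,0,-1],[0,0,0]],
    [1,[0,0,0],[0,0,0]],
  ],
)

```text
time_s: 43.9
tool_pos: [0.6133, 0.2603, 0.158]
tool_rot: [-180.0, -0.3, 88.3]
force: [1.0, 0.9, 0.1]
grip_width: 0.087
```

```bash
python3 -c "
from rg import *
st(); ringpos('red',[.614,.2615],.084,('side',)); ringpos('blue',[.4495,.152],.008)
plan([(.55,.23,.15,88.2),(.4495,.153,.08,88.2)],1,vmax=2)"
```

```text
{'time_s': 43.9, 'qpos': [-56.9416, 26.8097, 43.0101, 86.8185, -18.9565, 73.726, -13.4109], 'tool_pos': [0.6133, 0.2603, 0.158], 'tool_rot': [-179.9676, -0.2549, 88.2698], 'force': [1.0318, 0.9174, 0.061], 'grip_width': 0.087}
side [283, 243, 18, 14, 103] cen [0.6052 0.2713] box [0.6095 0.2658]
side [274, 247, 7, 16, 27] cen [0.6459 0.2895] box [0.6448 0.2912]
side [348, 242, 11, 4, 20] cen [0.4498 0.1377] box [0.4497 0.14  ]
side [348, 248, 11, 4, 21] cen [0.4456 0.1665] box [0.4466 0.1644]
top [272, 228, 11, 11, 31] cen [0.4509 0.1512] box [0.4526 0.1521]
from [0.6115 0.2599 0.1543] [-1.797e+02 -1.100e-01  8.827e+01] t 44.05
12
[[1,[-0.79,-1.51,0.11],[-0.07,-0.03,0.02]],[1,[-0.79,-1.51,0.11],[-0.07,-0.03,0.02]],[1,[-0.79,-1.51,0.11],[-0.07,-0.03,0.02]],[1,[-0.79,-1.51,0.11],[-0.07,-0.03,0.02]],[1,[-1.0,-1.23,0.87],[0.0,0.0,0.0]],[1,[-1.0,-1.23,0.87],[0.0,0.0,0.0]],[1,[-1.0,-1.23,0.87],[0.0,0.0,0.0]],[1,[-1.0,-1.23,0.87],[0.0,0.0,0.0]],[1,[-1.0,-1.23,0.87],[0.0,0.0,0.0]],[1,[-1.0,-1.23,0.87],[0.0,0.0,0.0]],[1,[-1.0,-1.23,0.87],[0.0,0.0,0.0]],[1,[-1.0,-1.23,0.87],[0.0,0.0,0.0]]]
```

>>> servo_tool(
  plan=[
    [1,[-0.4,-0.8,0],[0,0,0]],
    [1,[-0.8,-1.5,0],[0,0,0]],
    [1,[-0.8,-1.5,0],[0,0,0]],
    [1,[-0.8,-1.5,0.3],[0,0,0]],
    [1,[-1,-1.4,0.9],[0,0,0]],
    [1,[-1,-1.4,0.9],[0,0,0]],
    [1,[-1,-1.3,0.9],[0,0,0]],
    [1,[-1,-1.3,0.9],[0,0,0]],
    [1,[-1,-1.2,0.9],[0,0,0]],
    [1,[-1,-1.2,0.9],[0,0,0]],
    [1,[-1,-1,0.5],[0,0,0]],
    [1,[-0.6,-0.6,0.3],[0,0,0]],
    [1,[-0.3,-0.3,0],[0,0,0]],
    [1,[0,0,0],[0,0,0]],
    [1,[0,0,0],[0,0,0]],
  ],
)

```text
time_s: 45.3
tool_pos: [0.4351, 0.1483, 0.0688]
tool_rot: [-178.1, 1.0, 88.6]
force: [-0.0, -0.4, 0.2]
grip_width: 0.0871
```

```bash
python3 -c "
from rg import *
ringpos('blue',[.4495,.152],.008)
plan([(.45,.152,.05,88.2)],1,vmax=1.5)"
```

```text
side [348, 242, 11, 4, 20] cen [0.4498 0.1377] box [0.4497 0.14  ]
side [348, 248, 11, 4, 21] cen [0.4456 0.1665] box [0.4466 0.1644]
from [0.4357 0.1486 0.0692] [-178.14    1.01   88.57] t 45.4
2
[[1,[0.21,0.74,0.93],[-0.93,0.51,0.18]],[1,[0.2,0.72,0.95],[-0.93,0.51,0.18]]]
```

>>> servo_tool(
  plan=[
    [1,[0.2,0.6,0.3],[-0.9,0.5,-3]],
    [1,[0.2,0.6,0.3],[-0.7,0.4,-6]],
    [1,[0.1,0.2,0.2],[-0.2,0.1,-6]],
    [1,[0,0,0],[0,0,-6]],
    [1,[0,0,0],[0,0,-6]],
    [1,[0,0,0],[0,0,-6]],
    [1,[0,0,0],[0,0,-6]],
    [1,[0,0,0],[0,0,-6]],
    [1,[0,0,0],[0,0,-6]],
    [1,[0,0,0],[0,0,-6]],
    [1,[0,0,0],[0,0,-6]],
    [1,[0,0,0],[0,0,-6]],
    [1,[0,0,0],[0,0,-6]],
    [1,[0,0,0],[0,0,-6]],
    [1,[0,0,0],[0,0,-4]],
    [1,[0,0,0],[0,0,-2]],
    [1,[0,0,0],[0,0,0]],
  ],
)

```text
time_s: 46.82
tool_pos: [0.4645, 0.1631, 0.0651]
tool_rot: [179.9, 0.9, -179.6]
force: [-0.4, 0.3, -0.3]
grip_width: 0.0871
```

```bash
python3 -c "
from rg import *
plan([(.45,.152,.006,178)],1,vmax=1.)"
```

```text
from [0.4645 0.1631 0.0651] [ 179.95    0.93 -179.58] t 46.8167
7
[[1,[0.22,-0.16,0.84],[0.01,0.13,0.35]],[1,[0.22,-0.16,0.84],[0.01,0.13,0.35]],[1,[0.22,-0.16,0.84],[0.01,0.13,0.35]],[1,[0.21,-0.16,0.84],[0.01,0.13,0.35]],[1,[0.21,-0.16,0.84],[0.01,0.13,0.35]],[1,[0.21,-0.16,0.84],[0.01,0.13,0.35]],[1,[0.21,-0.16,0.84],[0.01,0.13,0.35]]]
```

>>> servo_tool(
  plan=[
    [1,[0.4,-0.3,0.3],[0,0.3,0.8]],
    [1,[0.4,-0.3,0.6],[0,0.3,0.8]],
    [1,[0.3,-0.2,0.7],[0,0.2,0.5]],
    [1,[0.2,-0.2,0.7],[0,0.1,0.2]],
    [1,[0.1,0,0.7],[0,0,0]],
    [1,[0,0,0.6],[0,0,0]],
    [1,[0,0,0.4],[0,0,0]],
    [1,[0,0,0.2],[0,0,0]],
    [1,[0,0,0],[0,0,0]],
  ],
)

```text
time_s: 47.57
tool_pos: [0.4492, 0.1524, 0.0175]
tool_rot: [-180.0, -0.1, 177.6]
force: [0.8, 0.9, 0.0]
grip_width: 0.0871
```

```bash
python3 -c "
from rg import *
plan([(.45,.152,.005,178)],1,vmax=1.)"
```

```text
from [0.4492 0.1524 0.0175] [-1.7997e+02 -1.0000e-01  1.7762e+02] t 47.5667
2
[[1,[-0.04,-0.02,0.63],[-0.02,-0.05,-0.19]],[1,[-0.04,-0.02,0.63],[-0.02,-0.05,-0.19]]]
```

>>> servo_tool(
  plan=[
    [1,[0,0,0.5],[0,0,0]],
    [1,[0,0,0.4],[0,0,0]],
    [1,[0,0,0.2],[0,0,0]],
    [0.3,[0,0,0],[0,0,0]],
    [0.3,[0,0,0],[0,0,0]],
    [0.3,[0,0,0],[0,0,0]],
    [0.3,[0,0,0],[0,0,0]],
    [0.3,[0,0,0],[0,0,0]],
    [0.3,[0,0,0],[0,0,0]],
    [0.3,[0,0,0],[0,0,0]],
    [0.3,[0,0,0],[0,0,0]],
    [0.3,[0,0,0],[0,0,0]],
    [0.3,[0,0,0],[0,0,0]],
    [0.3,[0,0,0],[0,0,0]],
    [0.3,[0,0,0],[0,0,0]],
    [0.3,[0,0,0],[0,0,0]],
  ],
  force=5,
)

```text
time_s: 48.9
tool_pos: [0.4505, 0.1532, 0.0065]
tool_rot: [179.9, 0.0, 177.6]
force: [-0.3, -0.0, 0.5]
grip_width: 0.0397
```

>>> servo_tool(
  plan=[
    [0.8,[0,0,0],[0,0,0]],
    [0.8,[0,0,0],[0,0,0]],
    [0.8,[0,0,0],[0,0,0]],
    [0.8,[0,0,0],[0,0,0]],
    [0.8,[0,0,0],[0,0,3]],
    [0.8,[0,0,0],[0,0,6]],
    [0.8,[0,0,0],[0,0,6]],
    [0.8,[0,0,0],[0,0,6]],
    [0.8,[0,0,0],[0,0,6]],
    [0.8,[0,0,0],[0,0,6]],
    [0.8,[0,0,0],[0,0,6]],
    [0.8,[0,0,0],[0,0,6]],
    [0.8,[0,0,0],[0,0,6]],
    [0.8,[0,0,0],[0,0,6]],
    [0.8,[0,0,0],[0,0,6]],
    [0.8,[0,0,0],[0,0,6]],
    [0.8,[0,0,0],[0,0,6]],
    [0.8,[0,0,0],[0,0,6]],
    [0.8,[0,0,0],[0,0,3]],
    [0.8,[0,0,0],[0,0,1]],
  ],
)

```text
time_s: 50.57
tool_pos: [0.4509, 0.1537, 0.007]
tool_rot: [179.9, -0.1, 88.4]
force: [0.4, 0.1, 0.5]
grip_width: 0.0697
```

```bash
python3 -c "
from rg import *
st();ringpos('blue',[.4495,.152],.008)"
```

```text
{'time_s': 50.5667, 'qpos': [-69.9816, 15.0246, 52.9026, 121.5652, -15.7415, 50.2085, -9.4854], 'tool_pos': [0.4509, 0.1537, 0.007], 'tool_rot': [179.9316, -0.1298, 88.3539], 'force': [0.388, 0.1482, 0.4898], 'grip_width': 0.0697}
side [347, 243, 12, 4, 18] cen [0.4509 0.1424] box [0.4506 0.1444]
side [348, 249, 11, 4, 18] cen [0.4474 0.1694] box [0.4461 0.1684]
```

>>> servo_tool(
  plan=[
    [0.7,[0,0,0.2],[0,0,0]],
    [0.3,[0,0,0.05],[0,0,0]],
    [0.3,[0,0,0],[0,0,0]],
    [0.3,[0,0,0],[0,0,0]],
    [0.3,[0,0,0],[0,0,0]],
    [0.3,[0,0,0],[0,0,0]],
    [0.3,[0,0,0],[0,0,0]],
    [0.3,[0,0,0],[0,0,0]],
    [0.3,[0,0,0],[0,0,0]],
    [0.3,[0,0,0],[0,0,0]],
  ],
  force=20,
)

```text
time_s: 51.5
tool_pos: [0.4508, 0.1537, 0.0042]
tool_rot: [179.9, -0.2, 88.8]
force: [-0.4, 0.4, 1.1]
grip_width: 0.0388
```

>>> servo_tool(
  plan=[
    [0.3,[0,0,-0.5],[0,0,0]],
    [0.3,[0,0,-1.5],[0,0,0]],
    [0.3,[0,0,-2],[0,0,0]],
    [0.3,[0,0,-2],[0,0,0]],
    [0.3,[0,0,-2],[0,0,0]],
    [0.3,[0,0,-2],[0,0,0]],
    [0.3,[0,0,-1.5],[0,0,0]],
    [0.3,[0,0,-1],[0,0,0]],
    [0.3,[0,0,0],[0,0,0]],
    [0.3,[0,0,0],[0,0,0]],
  ],
)

```text
time_s: 52.33
tool_pos: [0.4497, 0.1512, 0.1356]
tool_rot: [-179.9, -0.0, 88.6]
force: [0.0, 0.0, -0.9]
grip_width: 0.0389
```

```bash
python3 -c "
from rg import *
o=st();p=o['tool_pos'];ringpos('blue',p[:2],p[2]+.004)
plan([(.60,.255,.14,88.2)],.3,vmax=1.8)"
```

```text
{'time_s': 52.3333, 'qpos': [-77.7409, -1.2175, 56.3109, 115.1732, 1.032, 65.5955, -23.2538], 'tool_pos': [0.4497, 0.1512, 0.1356], 'tool_rot': [-179.8889, -0.0327, 88.6102], 'force': [0.0427, 0.0363, -0.8651], 'grip_width': 0.0389}
side [348, 210, 16, 11, 72] cen [0.4462 0.1518] box [0.4467 0.1539]
from [0.4493 0.1508 0.1349] [-1.7985e+02  5.0000e-02  8.8590e+01] t 52.4333
11
[[0.3,[0.98,1.35,-0.05],[-0.01,0.0,0.04]],[0.3,[0.98,1.35,-0.05],[-0.01,0.0,0.04]],[0.3,[0.98,1.34,-0.05],[-0.01,0.0,0.04]],[0.3,[0.98,1.34,-0.05],[-0.01,0.0,0.04]],[0.3,[0.98,1.34,-0.05],[-0.01,0.0,0.04]],[0.3,[0.98,1.34,-0.05],[-0.01,0.0,0.04]],[0.3,[0.99,1.34,-0.05],[-0.01,0.0,0.04]],[0.3,[0.99,1.34,-0.05],[-0.01,0.0,0.04]],[0.3,[0.99,1.34,-0.05],[-0.01,0.0,0.04]],[0.3,[0.99,1.34,-0.05],[-0.01,0.0,0.04]],[0.3,[0.99,1.34,-0.05],[-0.01,0.0,0.04]]]
```

Held and centred. I'll check that the red ring is still in place, then carry this one to the post.

>>> servo_tool(
  plan=[
    [0.3,[0.5,0.6,-0.3],[0,0,0]],
    [0.3,[1,1.4,-0.3],[0,0,0]],
    [0.3,[1,1.4,-0.1],[0,0,0]],
    [0.3,[1,1.4,0],[0,0,0]],
    [0.3,[1,1.4,0],[0,0,0]],
    [0.3,[1,1.4,0],[0,0,0]],
    [0.3,[1,1.4,0],[0,0,0]],
    [0.3,[1,1.3,0],[0,0,0]],
    [0.3,[1,1.3,0],[0,0,0]],
    [0.3,[0.9,1.2,0],[0,0,0]],
    [0.3,[0.6,0.8,0],[0,0,0]],
    [0.3,[0.3,0.4,0],[0,0,0]],
    [0.3,[0.1,0.1,0],[0,0,0]],
    [0.3,[0,0,0],[0,0,0]],
    [0.3,[0,0,0],[0,0,0]],
  ],
)

```text
time_s: 53.68
tool_pos: [0.596, 0.2586, 0.1176]
tool_rot: [-178.6, 1.3, 89.1]
force: [0.0, -0.6, -0.8]
grip_width: 0.0388
```

```bash
python3 -c "
from rg import *
st();ringpos('red',[.614,.2615],.084,('side',))
plan([(.614,.2615,.13,88.2)],.3,vmax=1.)"
```

```text
{'time_s': 53.6833, 'qpos': [-63.0725, 30.9182, 50.5254, 90.1805, -23.7005, 72.36, -9.5182], 'tool_pos': [0.596, 0.2586, 0.1176], 'tool_rot': [-178.6066, 1.3225, 89.0934], 'force': [0.0327, -0.6449, -0.7995], 'grip_width': 0.0388}
side [284, 245, 17, 12, 91] cen [0.6066 0.2741] box [0.6073 0.2692]
side [274, 247, 7, 16, 27] cen [0.6459 0.2895] box [0.6448 0.2912]
from [0.5958 0.2586 0.1176] [-178.6     1.31   89.09] t 53.7333
3
[[0.3,[0.1,0.59,-0.43],[-0.46,0.44,0.29]],[0.3,[0.1,0.6,-0.42],[-0.46,0.44,0.29]],[0.3,[0.11,0.6,-0.42],[-0.46,0.44,0.29]]]
```

>>> servo_tool(
  plan=[
    [0.3,[0,0,-0.8],[-0.5,0.5,0.3]],
    [0.3,[0,0.2,-0.7],[-0.5,0.4,0.3]],
    [0.3,[0.1,0.5,-0.2],[-0.3,0.3,0.2]],
    [0.3,[0.1,0.5,0],[-0.1,0.1,0.1]],
    [0.3,[0.1,0.4,0],[0,0,0]],
    [0.3,[0,0.2,0],[0,0,0]],
    [0.3,[0,0,0],[0,0,0]],
    [0.3,[0,0,0],[0,0,0]],
  ],
)

```text
time_s: 54.4
tool_pos: [0.616, 0.2605, 0.1392]
tool_rot: [179.7, -0.4, 88.0]
force: [-0.5, -1.7, -0.6]
grip_width: 0.0385
```

```bash
python3 -c "
from rg import *
st()
plan([(.614,.2615,.112,88.2)],.3,vmax=.5)"
```

```text
{'time_s': 54.4, 'qpos': [-61.9375, 30.4043, 50.9012, 88.1292, -24.5613, 72.7547, -9.7016], 'tool_pos': [0.616, 0.2605, 0.1392], 'tool_rot': [179.7209, -0.3626, 87.9777], 'force': [-0.492, -1.6841, -0.5837], 'grip_width': 0.0385}
from [0.616  0.2605 0.1392] [179.72  -0.36  87.98] t 54.4
6
[[0.3,[0.01,-0.04,0.45],[0.05,-0.06,-0.04]],[0.3,[0.01,-0.04,0.45],[0.05,-0.06,-0.04]],[0.3,[0.01,-0.04,0.45],[0.05,-0.06,-0.04]],[0.3,[0.01,-0.04,0.45],[0.05,-0.06,-0.04]],[0.3,[0.01,-0.03,0.45],[0.05,-0.06,-0.04]],[0.3,[0.02,-0.03,0.45],[0.05,-0.06,-0.04]]]
```

>>> servo_tool(
  plan=[
    [0.3,[0.05,-0.15,0.2],[0.2,-0.2,-0.1]],
    [0.3,[0.05,-0.1,0.4],[0.1,-0.2,-0.1]],
    [0.3,[0,0,0.5],[0,0,0]],
    [0.3,[0,0,0.5],[0,0,0]],
    [0.3,[0,0,0.4],[0,0,0]],
    [0.3,[0,0,0.2],[0,0,0]],
    [0.3,[0,0,0],[0,0,0]],
  ],
)

```text
time_s: 54.98
tool_pos: [0.6118, 0.2618, 0.1128]
tool_rot: [-179.8, 0.2, 88.2]
force: [0.1, -0.5, -0.6]
grip_width: 0.0387
```

```bash
python3 -c "
from rg import *
st()
plan([(.614,.2615,.102,88.2)],.3,vmax=.5)"
```

```text
{'time_s': 54.9833, 'qpos': [-61.7832, 31.8474, 50.089, 89.4766, -25.2404, 70.9514, -9.226], 'tool_pos': [0.6118, 0.2618, 0.1128], 'tool_rot': [-179.7601, 0.1881, 88.2426], 'force': [0.1107, -0.4742, -0.6481], 'grip_width': 0.0387}
from [0.6118 0.2618 0.1128] [-179.76    0.19   88.24] t 54.9833
3
[[0.3,[-0.01,0.08,0.36],[-0.08,0.06,0.01]],[0.3,[-0.01,0.07,0.36],[-0.08,0.06,0.01]],[0.3,[-0.01,0.07,0.36],[-0.08,0.06,0.01]]]
```

>>> servo_tool(
  plan=[
    [0.3,[0,0.2,0.1],[-0.1,0.1,0]],
    [0.3,[0,0,0.3],[-0.1,0.1,0]],
    [0.3,[0,0,0.4],[0,0,0]],
    [0.3,[0,0,0.3],[0,0,0]],
    [0.3,[0,0,0.1],[0,0,0]],
    [0.3,[0,0,0],[0,0,0]],
  ],
)

```text
time_s: 55.48
tool_pos: [0.6141, 0.2616, 0.0995]
tool_rot: [-180.0, -0.0, 88.2]
force: [-0.2, -0.6, -1.6]
grip_width: 0.039
```

>>> servo_tool(
  plan=[
    [0.3,[0,0,0.3],[0,0,0]],
    [0.3,[0,0,0.3],[0,0,0]],
    [0.3,[0,0,0.1],[0,0,0]],
    [0.3,[0,0,0.1],[0,0,0]],
    [0.3,[0,0,0],[0,0,0]],
  ],
)

```text
time_s: 55.9
tool_pos: [0.6142, 0.2616, 0.0909]
tool_rot: [180.0, -0.0, 88.2]
force: [0.4, -0.1, -0.3]
grip_width: 0.0383
```

>>> servo_tool(
  plan=[
    [0.3,[0,0,0.15],[0,0,0]],
    [0.3,[0,0,0.15],[0,0,0]],
    [0.3,[0,0,0.1],[0,0,0]],
    [0.3,[0,0,0.05],[0,0,0]],
  ],
)

```text
time_s: 56.23
tool_pos: [0.6147, 0.2617, 0.0883]
tool_rot: [180.0, -0.1, 88.2]
force: [-0.4, 0.1, 0.6]
grip_width: 0.0388
```

>>> servo_tool(
  plan=[
    [0.3,[0,0,0.1],[0,0,0]],
    [0.3,[0,0,0.1],[0,0,0]],
  ],
)

```text
time_s: 56.4
tool_pos: [0.6148, 0.2618, 0.0882]
tool_rot: [180.0, -0.2, 88.2]
force: [-3.1, -0.3, 7.1]
grip_width: 0.0385
```

>>> servo_tool(
  plan=[
    [0.6,[0,0,0],[0,0,0]],
    [0.8,[0,0,0],[0,0,0]],
    [1,[0,0,0],[0,0,0]],
    [1,[0,0,0],[0,0,0]],
    [1,[0,0,0],[0,0,0]],
    [1,[0,0,0],[0,0,0]],
    [1,[0,0,-0.5],[0,0,0]],
    [1,[0,0,-1.5],[0,0,0]],
    [1,[0,0,-2.5],[0,0,0]],
    [1,[0,0,-3],[0,0,0]],
    [1,[0,-1.5,-3],[0,0,0]],
    [1,[0,-2.5,-2],[0,0,0]],
    [1,[0,-2.5,-1],[0,0,0]],
    [1,[0,-2,0],[0,0,0]],
    [1,[-0.5,-1,0],[0,0,0]],
    [1,[0,0,0],[0,0,0]],
    [1,[0,0,0],[0,0,0]],
  ],
)

```text
time_s: 57.82
tool_pos: [0.5193, 0.2575, 0.2391]
tool_rot: [179.7, -0.5, 87.9]
force: [0.4, -0.4, -1.4]
grip_width: 0.0871
```

```bash
python3 -c "
from rg import *
st()
c=cam('side');cv2.imwrite('pics/s9.png',np.hstack([cv2.resize(c['image'][220:310,255:345],(600,600),interpolation=cv2.INTER_CUBIC)]))"
```

```text
{'time_s': 57.8167, 'qpos': [-77.61, 12.9624, 56.9498, 94.2496, -11.4009, 78.3204, -21.1535], 'tool_pos': [0.5193, 0.2575, 0.2391], 'tool_rot': [179.6758, -0.4945, 87.9461], 'force': [0.3957, -0.4329, -1.3657], 'grip_width': 0.0871}
```

View pics/s9.png

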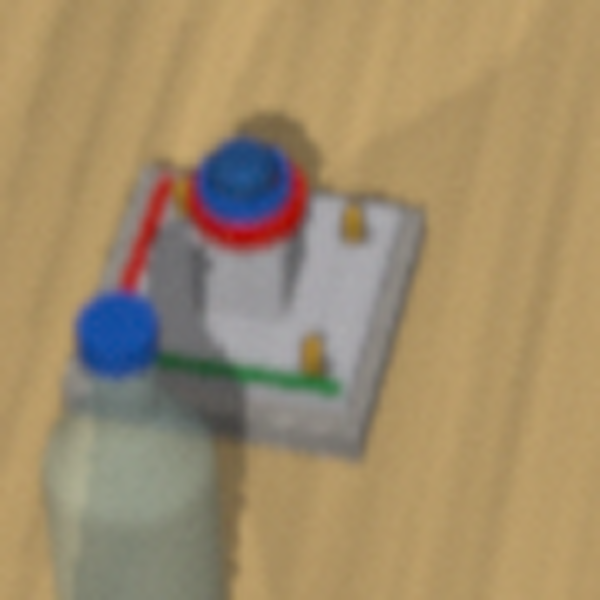

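The picture shows the blue ring (245,180) flat on the red ring (248,215), which sits on the tube. The shoe is flat on the pad with studs visible at (352,222), (313,355) and (180,195). The gripper is clear, so I'm handing in.

```bash
python3 -c "
from h import *
print(env.sign_off())"
```

```text
the job is handed in; nothing more can be done
None
```

The job is done and handed in at about 58 s of the 210 s allowed.

- **Dressing:** I dressed the red edge, then the green, each in one stroke with the bar pressed back about 4–7 mm. Force on the bar was about 3–5 N. By tool position, the middle of the edge ran from about -51 mm to at least +46 mm (red about +51 mm), against marks at -40 and +40 mm. The camera had the green edge starting nearer the blue mark, at about -43 to -44 mm.
- **Shoe:** It is seated on the pad with the studs through its holes. The tool height at seating was 45.3 mm against 45.2 mm expected, and the last picture shows the plate flat. The bottle hid the fourth stud.
- **Rings:** Only the red 52 mm and blue 40 mm rings were on the bench; I found no 64 mm ring. Red is on the tube and blue is on top of red. Their seating heights were within 0.2 mm of expected, and the force rose when I pressed each one down.
- **Tools left alone:** I did not touch the clamp, jigsaw, bottle or screwdriver.

Some readings disagreed:

- The file bar met the edge about 4 mm further back than the cameras had put it.
- The side and top cameras differed by 4–6 mm.
- The red ring's grip width read 50.3–52 mm.

None of these caused trouble in the fits. I saw no grip slip and nothing knocked aside.

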